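# Swing out the lens tray, lock it and load the trial lenses

### The job

On the optician's bench, flip the ratchet pawl on the lens stand over to its released side, then swing the tray arm out by its handle until it clicks fully home in its end detent, and flip the pawl back down so that it drops into its notch and locks the arm. Then lay every loose trial lens from the bench in the tray, each flat on the tray floor and none on top of another or on the rim. Leave the arm locked and the other things on the bench where they are.

Things in the scene. Friction and masses are not known exactly. Their poses are not given: they have to be found in the camera images.
- stand: Fixed round white stand foot, 132 mm across, 16 mm high. Origin: on the bench, on the vertical hinge axis of the tray arm. Folded, the arm points along the stand's -x axis; fully out, 4 degrees short of its +y axis. z is up. A steel post on the axis carries the pawl's pivot, 62 mm above the bench; the arm's toothed hub (120 mm across, 52 mm high) turns round it.
- swing_arm (a joint): Arm angle, rad: 0 folded, growing clockwise seen from above to 1.50, the end stop. Stays where left, but from 1.24 to 1.39 the detent resists (up to 2.5 N at the handle), then the arm snaps to 1.50 and is held. With the pawl down, the teeth stop it moving outwards (after at most 0.2 rad); with the pawl flipped over it is free.
- swing_handle (a point): Top centre of the arm's handle: an upright black round post, 16 mm across, its top 70 mm and its foot 20 mm above the bench, outside the tray's -y end wall, 117 mm from the tray's middle, 192 mm from the hinge axis. To swing the arm out, it is taken clockwise (seen from above) round the hinge axis.
- tray_floor (a point): Middle of the tray's inner floor, 10 mm above the bench, 153 mm from the hinge axis. Shallow aluminium tray on the arm, pale lining, inside 142 mm along its x (points to the hinge axis) by 197 mm along its y (tangential; handle at the -y end); rim 10 mm above the floor, 4 mm thick; underside 6 mm above the bench. Turns with the arm.
- pawl (a joint): Pawl angle about its level pivot (62 mm above the stand's origin), rad: 0 = down, nose towards the stand's -y, thumb lever 26 degrees off upright to -y; 1.25 = flipped over, lever 46 degrees off upright to +y. Falls by its weight to either side, tipping at about 0.7. Nose on a tooth reads 0.08 or more. With the arm seated it drops into a notch (0) and locks the arm.
- pawl_tip (a point): Tip of the pawl's thumb lever, a dark flat steel bar, 16 mm wide (along the stand's x), 10 mm thick, running 68 mm from the pivot to this tip. It swings in the stand's y-z plane; about 0.5 N pushed on it flips it.
- lens1: A trial lens: round steel-rimmed glass disc 40 mm across, 7 mm thick, 25 g, with one small tab (10 mm wide, 4 mm thick) standing out 8 mm from the rim along its +x axis. Origin at the middle of the disc, z along its axis (either face may be up). Lies flat on the bench at the start; may be absent.
- lens2: A trial lens: round steel-rimmed glass disc 40 mm across, 7 mm thick, 25 g, with one small tab (10 mm wide, 4 mm thick) standing out 8 mm from the rim along its +x axis. Origin at the middle of the disc, z along its axis (either face may be up). Lies flat on the bench at the start; may be absent.
- lens3: A trial lens: round steel-rimmed glass disc 40 mm across, 7 mm thick, 25 g, with one small tab (10 mm wide, 4 mm thick) standing out 8 mm from the rim along its +x axis. Origin at the middle of the disc, z along its axis (either face may be up). Lies flat on the bench at the start; may be absent.
- lens4: A trial lens: round steel-rimmed glass disc 40 mm across, 7 mm thick, 25 g, with one small tab (10 mm wide, 4 mm thick) standing out 8 mm from the rim along its +x axis. Origin at the middle of the disc, z along its axis (either face may be up). Lies flat on the bench at the start; may be absent.
- spray: Bystander: small clear bottle, 44 mm across, 80 mm high, origin under its middle; must stay where it is.
- trial_frame: Bystander: black trial spectacle frame lying flat, about 130 mm wide; origin under its middle; must stay where it is.
- penlight: Bystander: pen torch lying flat, 130 mm long, 14 mm thick; origin under its middle; must stay where it is.
Not all that is in view belongs to the job. What is shaped like the lens1 but orange is not meant.

How it is judged:
By the outcome, as a careful person would: the job done as asked, in the order asked, and still so for the second after the job is handed in, with the robot touching nothing.
Of lens1, lens2, lens3, lens4 only 3 to 4 are there at a start; the rules pass over those that are not, and their reading is None.
At some moment in a run one of lens1, lens2, lens3, lens4 may be knocked a few centimetres aside while the robot is not near it.
Once in a run the grip may slacken for a moment while it holds something.
It also fails if it takes over 208 s, if anything falls off the work surface, if the arm or the gripper's body presses on something with over 40 N, if the wrist force passes 120 N, or if a joint passes its speed limit or range.

### The arm

A 6-joint arm with a two-finger parallel gripper is mounted at the origin on the work surface. World frame = base frame: x ahead of the robot, y to its left, z up, the work surface at z = 0. Lengths are in mm, angles in rad, forces in N, time in s.
With the tool pointing down it reaches from about 300 to 1000 mm from the base axis. Payload 5.1 kg.
Tool frame: the origin (TCP) lies midway between the tips of the shut fingers; the grasp point (between the pads) lies 19 mm behind it; x points along the fingers, y is the direction in which the jaws open and shut, and the axes are right-handed (so a half turn about x gives the same grasp; the last joint's range is limited). The gripper opens to 95 mm and grips with 3 to 60 N. Pads are 20 mm wide; open, the fingers measure 119 mm over their backs; the gripper's body (75 mm by 180 mm) begins 59 mm behind the grasp point.
Start: joints at [-1.314, 0.124, 1.65, -0, 1.367, -0.083], TCP at [216.611, -612.833, 214.656] pointing down, gripper open.
Joint ranges: [-2.61, 2.61], [-1.02, 2.33], [0.03, 2.71], [-1.35, 4.49], [0.32, 2.68], [-2.91, 2.91]. Speed limits (rad/s): [2.57, 2.57, 3.14, 3.14, 3.14, 3.14].

### API

Orientations are given as a unit quaternion [w, x, y, z].
In Python, from plant import arm gives the robot as it stands.
- The arm moves only by the shell command python3 -m pendant 'ROWS' [FORCE]. ROWS is JSON, a list of rows, each an object of numbers: "tx", "ty", "tz": the shift along the tool's x, y, z in cm; "ax", "ay", "az": the turn, a rotation vector about the tool's x, y, z in rad; "hand": the opening, from -1 (shut) to 1 (fully open), so that 0 is half open. In form: [{"tx": .., "ty": .., "tz": .., "ax": .., "ay": .., "az": .., "hand": ..}, ...]. A call has 1 to 12 rows; each row shifts and turns the pose as measured when the row begins, along the tool's axes as they then stand; what a row does not reach is not made up. A row lasts 1/12 s, in which the tool goes at most 41.7 mm and 7.16 degrees, less where a joint would pass 70% of its speed; a pose out of reach is approached as far as the arm can. A call with a gripper value outside its range is refused whole. The fingers move at their own pace and stop on an object; FORCE is the grip in N (left out, the last holds). Time passes only in rows, so rows that do not move let the fingers close. It gives the time, the measured TCP pose, the force and the opening at its end, in the units of the state.
- arm.get_obs(): the state, without advancing time (a new reading comes with each control period).
- arm.snapshot(name): name is "side" or "top" or "wrist"; returns a dict with "color" (384x512x3 uint8, red, green, blue), "fx", "fy", "cx", "cy" (pixels), "R" (3x3) and "t" (3): a world point X has camera coordinates R X + t. Camera axes: x right, y down, z forward; pixel columns grow to the right and rows downward; lengths in mm; the calibration is good to about 2 mm. A picture is of the moment at which its call begins. There is no depth.
- arm.finish_job(): hands the job in, once; it reports no verdict.
The state is a dict: "time_s": time; "joints": joint angles; "joint_vel": joint speeds; "effort": joint torques, N m; "eef_pos": TCP position; "ee_rot": TCP orientation; "ft_force": force on the tool from outside, world axes, zero at the start; "moment": the same for the moment, N m; "finger_gap": opening from 0.0 (shut) to 1.0 (fully open).
Only numpy, scipy, OpenCV 4.12 (cv2) and the standard library are available. Lean on these libraries where they do the work, as an engineer would, in place of code of your own. Each camera call takes 0.05 s, during which the arm holds its last target. There are 200 camera calls.

## Working session

There is one attempt and no reset: what is moved stays moved. The work goes in short steps, Python scripts to look and compute and a shell command to move; the robot and the scene stay as the last step left them, time stands still between calls to the robot, and variables do not carry over. Pictures are saved under pics/ and viewed, about 12 in all and at most 16, crops included, and the job is handed in when it is done.

```bash
mkdir -p pics; ls; cat > h.py <<'E'
import numpy as np, cv2
from plant import arm
from scipy.spatial.transform import Rotation as Ro
def snap(n,f=None):
    s=arm.snapshot(n)
    if f: cv2.imwrite('pics/'+f,s['color'][:,:,::-1])
    return s
def ray(s,u,v,z):
    d=np.array([(u-s['cx'])/s['fx'],(v-s['cy'])/s['fy'],1.]); R=np.array(s['R']);t=np.array(s['t'])
    c=-R.T@t; w=R.T@d; return c+w*(z-c[2])/w[2]
def proj(s,X):
    p=np.array(s['R'])@np.array(X)+np.array(s['t']); return np.array([p[0]/p[2]*s['fx']+s['cx'],p[1]/p[2]*s['fy']+s['cy']])
def st():
    o=arm.get_obs(); w,x,y,z=o['ee_rot']; R=Ro.from_quat([x,y,z,w]).as_matrix()
    print('t',round(o['time_s'],2),'pos',np.round(o['eef_pos'],1),'F',np.round(o['ft_force'],1),'gap',round(o['finger_gap'],3),'j',np.round(o['joints'],2))
    return np.array(o['eef_pos']),R
E
python3 - <<'E'
from h import *
p,R=st(); print(R.round(3))
for n in('top','side','wrist'):
    s=snap(n,n+'0.png'); print(n,s['fx'],(-np.array(s['R']).T@s['t']).round(),np.array(s['R']).round(2).tolist())
t=cv2.imread('pics/top0.png');cv2.imwrite('pics/top0b.png',cv2.resize(t,(800,600),interpolation=cv2.INTER_CUBIC))
E
```

```text
pics
t 0.0 pos [ 216.5 -612.2  213.4] F [ 0.5 -0.5 -0. ] gap 1.0 j [-1.31  0.12  1.65 -0.    1.37 -0.08]
[[-0.001  0.333 -0.943]
 [ 0.002 -0.943 -0.333]
 [-1.    -0.002 -0.   ]]
top 393.5275325862679 [ 450.   33. 1392.] [[0.01, -1.0, -0.02], [-1.0, -0.0, -0.08], [0.08, 0.02, -1.0]]
side 347.24830899082326 [288. 638. 765.] [[-0.9, -0.44, -0.01], [-0.31, 0.65, -0.69], [0.31, -0.62, -0.72]]
wrist 341.52060787383704 [ 289. -587.  383.] [[0.33, -0.94, -0.0], [-0.91, -0.32, 0.27], [-0.26, -0.09, -0.96]]
```

View pics/top0b.png

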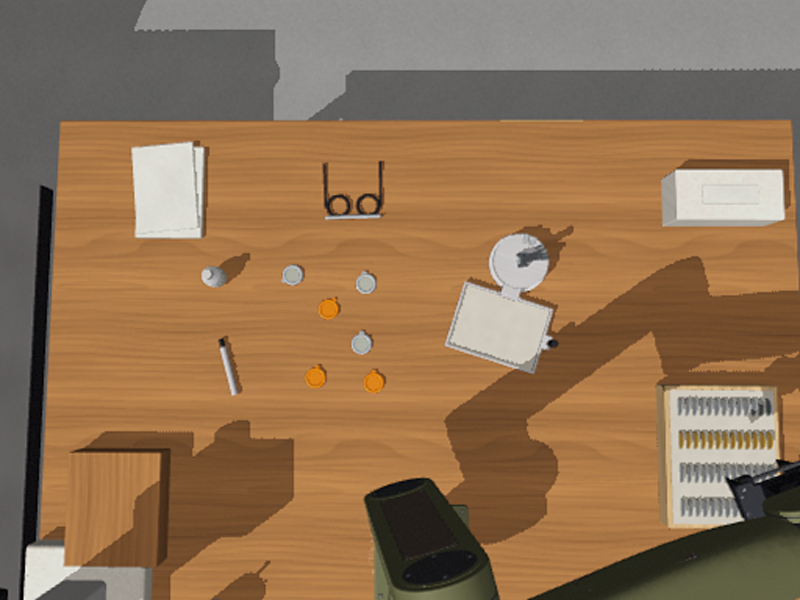

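View pics/side0.png

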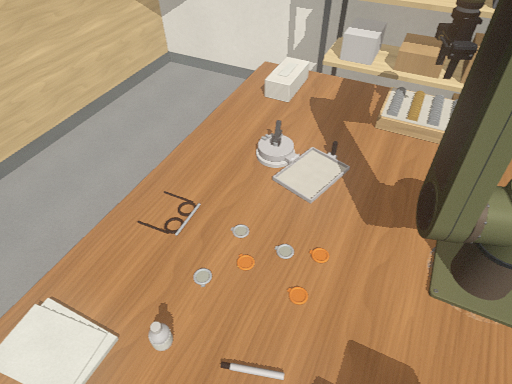

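Top view (800-scale): three clear lenses at (292,275), (366,283), (361,344), with orange decoys beside them. The stand is at (519,263), the tray corners are around (446–553, 282–372), the handle is at (553,343), and the pawl lever points right (−y). I'll turn these into world positions.

```bash
python3 - <<'E'
from h import *
s=snap('top'); k=.64
P=lambda u,v,z: ray(s,u*k,v*k,z)[:2].round(1)
for n,u,v,z in [('L1',292,275,5),('L2',366,283,5),('L3',361,344,5),('foot',519,263,30),('handle',553,343,70),('c1',465,282,20),('c2',553,307,20),('c3',535,372,20),('c4',446,346,20),('spray',210,278,20),('levertip',543,256,120)]: print(n,P(u,v,z))
c=np.mean([P(u,v,20) for u,v in [(465,282),(553,307),(535,372),(446,346)]],0);print('tray',c)
p,R=st()
w=snap('wrist'); Rw=np.array(w['R']); c=-Rw.T@w['t']; print('cam in tool',(R.T@(c-p)).round(1),(Rw@R).round(3).tolist())
E
```

```text
L1 [609.1 295.2]
L2 [591.5 126.5]
L3 [453.5 136.3]
foot [ 635.2 -215.4]
handle [ 458.  -278.8]
c1 [593.2 -96.3]
c2 [ 538.2 -291.7]
c3 [ 394.2 -250.1]
c4 [450.2 -53.8]
spray [599.8 477.8]
levertip [ 637.8 -248.8]
tray [ 493.95  -172.975]
t 0.2 pos [ 216.5 -612.5  213.9] F [-0.5 -0.4  0.1] gap 0.999 j [-1.31  0.12  1.65  0.    1.37 -0.08]
cam in tool [-1.696e+02 -1.000e-01 -7.730e+01] [[0.001, 1.0, -0.0], [-0.272, 0.0, 0.962], [0.962, -0.001, 0.272]]
```

```bash
cat >> h.py <<'E'
Hg=np.array([640.,-216.6]); sx=np.array([.9595,-.2817]); sy=np.array([.2817,.9595])
def plan(x,y,z,yaw,N):
    """constant row (N times) to take TCP to x,y,z, tool down, tool y at world angle yaw (deg)"""
    p,R=st(); a=np.radians(yaw); ty=np.array([np.cos(a),np.sin(a),0]); tx=np.array([0,0,-1.]); T=np.c_[tx,ty,np.cross(tx,ty)]
    rv=Ro.from_matrix(R.T@T).as_rotvec(); D=R.T@(np.array([x,y,z])-p)
    S=sum(Ro.from_rotvec(rv*k/N).as_matrix() for k in range(N)); q=np.linalg.solve(S,D)/10
    print(N,'x {"tx":%.3f,"ty":%.3f,"tz":%.3f,"ax":%.4f,"ay":%.4f,"az":%.4f}'%(*q,*(rv/N)), 'mm/row',round(10*np.linalg.norm(q),1))
E
python3 -c "
from h import *
plan(500,-330,250,0,12)"
```

```text
t 0.25 pos [ 216.5 -612.5  214. ] F [0.4 0.1 1. ] gap 1.0 j [-1.31  0.12  1.65  0.    1.37 -0.08]
12 x {"tx":-0.299,"ty":0.426,"tz":-3.528,"ax":-0.1026,"ay":-0.0001,"az":0.0001} mm/row 35.7
```

```bash
python3 -m pendant '[{"tx":-0.3,"ty":0.43,"tz":-3.53,"ax":-0.103,"hand":-1},{"tx":-0.3,"ty":0.43,"tz":-3.53,"ax":-0.103,"hand":-1},{"tx":-0.3,"ty":0.43,"tz":-3.53,"ax":-0.103,"hand":-1},{"tx":-0.3,"ty":0.43,"tz":-3.53,"ax":-0.103,"hand":-1},{"tx":-0.3,"ty":0.43,"tz":-3.53,"ax":-0.103,"hand":-1},{"tx":-0.3,"ty":0.43,"tz":-3.53,"ax":-0.103,"hand":-1},{"tx":-0.3,"ty":0.43,"tz":-3.53,"ax":-0.103,"hand":-1},{"tx":-0.3,"ty":0.43,"tz":-3.53,"ax":-0.103,"hand":-1},{"tx":-0.3,"ty":0.43,"tz":-3.53,"ax":-0.103,"hand":-1},{"tx":-0.3,"ty":0.43,"tz":-3.53,"ax":-0.103,"hand":-1},{"tx":-0.3,"ty":0.43,"tz":-3.53,"ax":-0.103,"hand":-1},{"tx":-0.3,"ty":0.43,"tz":-3.53,"ax":-0.103,"hand":-1}]'; python3 -c "
from h import *
plan(600,-270,230,73.6,12)"
```

```text
t 0.25 pos [ 216.5 -612.5  214. ] F [0.4 0.1 1. ] gap 1.0 j [-1.31  0.12  1.65  0.    1.37 -0.08]
12 x {"tx":-0.134,"ty":3.910,"tz":-4.084,"ax":-0.2096,"ay":-0.0001,"az":0.0000} mm/row 56.6schema error: expected keys tx, ty, tz, ax, ay, az, hand
```

```bash
python3 -m pendant '[{"tx":-0.3,"ty":0.43,"tz":-3.53,"ax":-0.103,"ay":0,"az":0,"hand":-1},{"tx":-0.3,"ty":0.43,"tz":-3.53,"ax":-0.103,"ay":0,"az":0,"hand":-1},{"tx":-0.3,"ty":0.43,"tz":-3.53,"ax":-0.103,"ay":0,"az":0,"hand":-1},{"tx":-0.3,"ty":0.43,"tz":-3.53,"ax":-0.103,"ay":0,"az":0,"hand":-1},{"tx":-0.3,"ty":0.43,"tz":-3.53,"ax":-0.103,"ay":0,"az":0,"hand":-1},{"tx":-0.3,"ty":0.43,"tz":-3.53,"ax":-0.103,"ay":0,"az":0,"hand":-1},{"tx":-0.3,"ty":0.43,"tz":-3.53,"ax":-0.103,"ay":0,"az":0,"hand":-1},{"tx":-0.3,"ty":0.43,"tz":-3.53,"ax":-0.103,"ay":0,"az":0,"hand":-1},{"tx":-0.3,"ty":0.43,"tz":-3.53,"ax":-0.103,"ay":0,"az":0,"hand":-1},{"tx":-0.3,"ty":0.43,"tz":-3.53,"ax":-0.103,"ay":0,"az":0,"hand":-1},{"tx":-0.3,"ty":0.43,"tz":-3.53,"ax":-0.103,"ay":0,"az":0,"hand":-1},{"tx":-0.3,"ty":0.43,"tz":-3.53,"ax":-0.103,"ay":0,"az":0,"hand":-1}]'; python3 -c "
from h import *
plan(600,-270,230,73.6,12)"
```

```text
time_s: 1.25
eef_pos: [500.6, -318.5, 246.8]
ee_rot: [0.511, 0.487, 0.515, -0.487]
ft_force: [-0.5, 0.3, 0.3]
finger_gap: 0.215
t 1.25 pos [ 500.6 -318.5  246.8] F [-0.5  0.3  0.3] gap 0.215 j [-0.66 -0.02  1.74  0.    1.42 -0.71]
12 x {"tx":0.139,"ty":0.969,"tz":0.160,"ax":-0.1027,"ay":-0.0004,"az":0.0000} mm/row 9.9
```

```bash
python3 -m pendant '[{"tx":0.14,"ty":0.97,"tz":0.16,"ax":-0.103,"ay":0,"az":0,"hand":-1},{"tx":0.14,"ty":0.97,"tz":0.16,"ax":-0.103,"ay":0,"az":0,"hand":-1},{"tx":0.14,"ty":0.97,"tz":0.16,"ax":-0.103,"ay":0,"az":0,"hand":-1},{"tx":0.14,"ty":0.97,"tz":0.16,"ax":-0.103,"ay":0,"az":0,"hand":-1},{"tx":0.14,"ty":0.97,"tz":0.16,"ax":-0.103,"ay":0,"az":0,"hand":-1},{"tx":0.14,"ty":0.97,"tz":0.16,"ax":-0.103,"ay":0,"az":0,"hand":-1},{"tx":0.14,"ty":0.97,"tz":0.16,"ax":-0.103,"ay":0,"az":0,"hand":-1},{"tx":0.14,"ty":0.97,"tz":0.16,"ax":-0.103,"ay":0,"az":0,"hand":-1},{"tx":0.14,"ty":0.97,"tz":0.16,"ax":-0.103,"ay":0,"az":0,"hand":-1},{"tx":0.14,"ty":0.97,"tz":0.16,"ax":-0.103,"ay":0,"az":0,"hand":-1},{"tx":0.14,"ty":0.97,"tz":0.16,"ax":-0.103,"ay":0,"az":0,"hand":-1},{"tx":0,"ty":0,"tz":0,"ax":0,"ay":0,"az":0,"hand":-1}]'; python3 -c "
from h import *
plan(600,-270,230,73.6,12)
s=snap('wrist','w1.png')
for n,X in dict(hinge=[*Hg,62],tip0=[*(Hg-30*sy),123],tray=[494,-173,10],handle=[460,-282,70]).items(): print(n,proj(s,X).round())
"
```

```text
time_s: 2.25
eef_pos: [598.9, -263.3, 230.7]
ee_rot: [0.697, 0.112, 0.7, -0.109]
ft_force: [-0.8, -0.3, -0.1]
finger_gap: 0.007
t 2.25 pos [ 598.9 -263.3  230.7] F [-0.8 -0.3 -0.1] gap 0.007 j [-0.5   0.13  1.62  0.    1.4  -1.76]
12 x {"tx":0.006,"ty":-0.051,"tz":0.026,"ax":-0.0023,"ay":-0.0004,"az":-0.0004} mm/row 0.6
hinge [310. 198.]
tip0 [286. 220.]
tray [305.  47.]
handle [186.  39.]
```

View pics/w1.png

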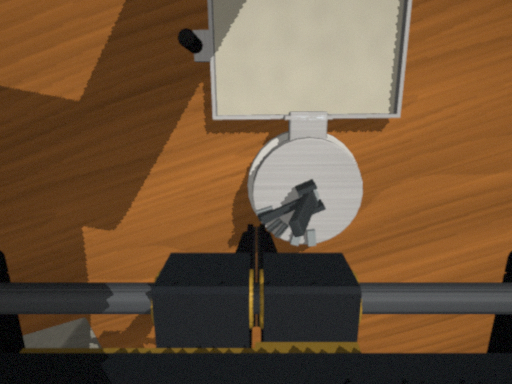

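```bash
python3 -c "
import cv2
i=cv2.imread('pics/w1.png')[120:270,220:400]; cv2.imwrite('pics/w1c.png',cv2.resize(i,None,fx=4,fy=4,interpolation=cv2.INTER_CUBIC))"
```

```text
(no output)
```

View pics/w1c.png

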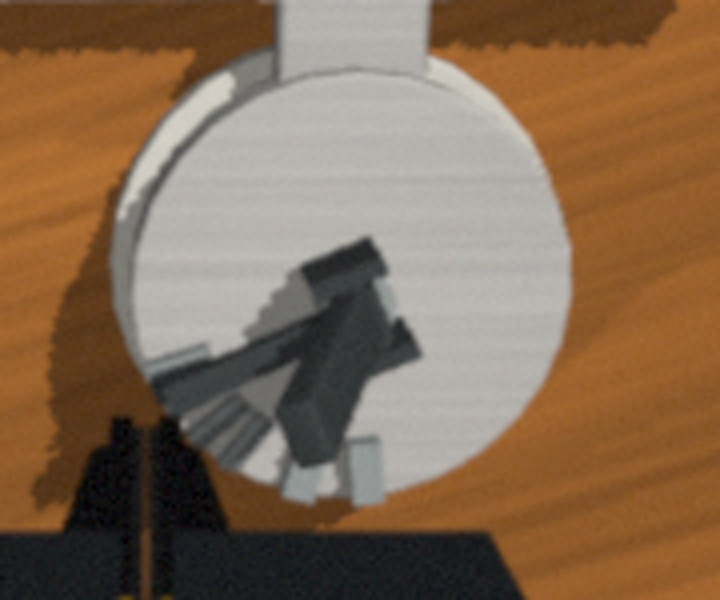

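```bash
python3 - <<'E'
from h import *
s=snap('wrist')
f=lambda u,v,z: ray(s,220+u/4,120+v/4,z)[:2]
print('tip',f(303,432,123)-Hg,f(303,432,123)); 
a,b=f(310,280,68),f(380,245,68); print('blk',b-a,np.degrees(np.arctan2(*(b-a)[::-1])))
print('nose end',f(165,388,50)-Hg)
print('hub top centre',f((133+570)/2,(68+505)/2,52), 'diam',f(570,280,52)-f(133,280,52))
t=[ray(s,u,v,20)[:2] for u,v in [(214,119),(399,116)]]; print('tray edge',t,np.degrees(np.arctan2(*(t[1]-t[0])[::-1])))
print('handle', ray(s,187,40,70))
E
```

```text
tip [  1.36634164 -23.94977829] [ 641.36634164 -240.54977829]
blk [-3.22221754 19.24690212] 99.50402720176227
nose end [  7.60293085 -55.9877865 ]
hub top centre [ 635.32406991 -216.65661141] diam [ 36.34365113 109.97919996]
tray edge [array([ 534.02161822, -289.33178485]), array([594.12659339, -96.47039275])] 72.69042983265916
handle [ 460.50163617 -282.0730141    70.        ]
```

The block and nose put the stand's y axis at about 99.7°, so the arm starts already about 0.47 rad out. The end direction of the arm is about 104°. Next is going to the near side of the lever and pushing it over.

```bash
sed -i 's/^Hg=.*/Hg=np.array([637.,-216.5]); a_=np.radians(99.7); sy=np.array([np.cos(a_),np.sin(a_)]); sx=np.array([sy[1],-sy[0]])/' h.py; python3 -c "
from h import *
p=Hg-62*sy
print(p);plan(*p,105,99.7,8)"
```

```text
[ 647.44634153 -277.61361508]
t 2.35 pos [ 598.2 -264.5  231.1] F [ 0.  -0.2  0.1] gap 0.006 j [-0.5   0.13  1.62  0.    1.4  -1.75]
8 x {"tx":1.574,"ty":-0.103,"tz":0.639,"ax":-0.0611,"ay":-0.0004,"az":-0.0006} mm/row 17.0
```

```bash
python3 -m pendant '[{"tx":1.57,"ty":-0.1,"tz":0.64,"ax":-0.061,"ay":0,"az":0,"hand":-1},{"tx":1.57,"ty":-0.1,"tz":0.64,"ax":-0.061,"ay":0,"az":0,"hand":-1},{"tx":1.57,"ty":-0.1,"tz":0.64,"ax":-0.061,"ay":0,"az":0,"hand":-1},{"tx":1.57,"ty":-0.1,"tz":0.64,"ax":-0.061,"ay":0,"az":0,"hand":-1},{"tx":1.57,"ty":-0.1,"tz":0.64,"ax":-0.061,"ay":0,"az":0,"hand":-1},{"tx":1.57,"ty":-0.1,"tz":0.64,"ax":-0.061,"ay":0,"az":0,"hand":-1},{"tx":1.57,"ty":-0.1,"tz":0.64,"ax":-0.061,"ay":0,"az":0,"hand":-1},{"tx":1.57,"ty":-0.1,"tz":0.64,"ax":-0.061,"ay":0,"az":0,"hand":-1},{"tx":0,"ty":0,"tz":0,"ax":0,"ay":0,"az":0,"hand":-1}]'; python3 -c "
from h import *
p=Hg+22*sy
plan(*p,105,99.7,12)"
```

```text
time_s: 3.1
eef_pos: [647.7, -285.6, 105.3]
ee_rot: [0.706, -0.058, 0.704, 0.057]
ft_force: [-1.1, -0.2, -1.4]
finger_gap: 0.006
t 3.1 pos [ 647.7 -285.6  105.3] F [-1.1 -0.2 -1.4] gap 0.006 j [-0.49  0.33  1.6  -0.    1.21 -2.23]
12 x {"tx":0.002,"ty":0.766,"tz":0.007,"ax":-0.0005,"ay":0.0002,"az":0.0001} mm/row 7.7
```

```bash
python3 -m pendant '[{"tx":0,"ty":0.77,"tz":0,"ax":0,"ay":0,"az":0,"hand":-1},{"tx":0,"ty":0.77,"tz":0,"ax":0,"ay":0,"az":0,"hand":-1},{"tx":0,"ty":0.77,"tz":0,"ax":0,"ay":0,"az":0,"hand":-1},{"tx":0,"ty":0.77,"tz":0,"ax":0,"ay":0,"az":0,"hand":-1},{"tx":0,"ty":0.77,"tz":0,"ax":0,"ay":0,"az":0,"hand":-1},{"tx":0,"ty":0.77,"tz":0,"ax":0,"ay":0,"az":0,"hand":-1},{"tx":0,"ty":0.77,"tz":0,"ax":0,"ay":0,"az":0,"hand":-1},{"tx":0,"ty":0.77,"tz":0,"ax":0,"ay":0,"az":0,"hand":-1},{"tx":0,"ty":0.77,"tz":0,"ax":0,"ay":0,"az":0,"hand":-1},{"tx":0,"ty":0.77,"tz":0,"ax":0,"ay":0,"az":0,"hand":-1},{"tx":0,"ty":0.77,"tz":0,"ax":0,"ay":0,"az":0,"hand":-1},{"tx":0,"ty":0.77,"tz":0,"ax":0,"ay":0,"az":0,"hand":-1}]'; python3 -m pendant '[{"tx":-2.5,"ty":-0.5,"tz":0,"ax":0,"ay":0,"az":0,"hand":-1},{"tx":-2.5,"ty":-0.5,"tz":0,"ax":0,"ay":0,"az":0,"hand":-1},{"tx":-2.5,"ty":-0.5,"tz":-0.5,"ax":0,"ay":0,"az":0,"hand":-1},{"tx":-2.5,"ty":-0.5,"tz":-0.5,"ax":0,"ay":0,"az":0,"hand":-1},{"tx":0,"ty":-2,"tz":-2,"ax":0.1,"ay":0,"az":0,"hand":-1},{"tx":0,"ty":-2,"tz":-2,"ax":0.1,"ay":0,"az":0,"hand":-1},{"tx":0,"ty":-2,"tz":-3,"ax":0.1,"ay":0,"az":0,"hand":-1},{"tx":0,"ty":-1,"tz":-3,"ax":0.1,"ay":0,"az":0,"hand":0},{"tx":0,"ty":0,"tz":-3,"ax":0.06,"ay":0,"az":0,"hand":0}]'; python3 -c "
from h import *
s=snap('wrist','w2.png');st()
for n,X in dict(tipdown=[*(Hg-30*sy),123],tipover=[*(Hg+49*sy),109],handle=[460,-282,70]).items(): print(n,proj(s,X).round())"
```

```text
time_s: 4.1
eef_pos: [632.5, -187.2, 112.2]
ee_rot: [0.708, -0.056, 0.702, 0.051]
ft_force: [-0.9, 0.9, -0.0]
finger_gap: 0.004
time_s: 4.85
eef_pos: [496.5, -264.3, 214.0]
ee_rot: [0.701, 0.112, 0.695, -0.114]
ft_force: [-0.1, 0.8, 1.5]
finger_gap: 0.091
t 4.9 pos [ 491.8 -261.8  212.6] F [-0.2  0.6 -1. ] gap 0.131 j [-0.59 -0.08  1.86 -0.    1.36 -1.83]
tipdown [325. 335.]
tipover [401. 291.]
handle [225. 148.]
```

View pics/w2.png

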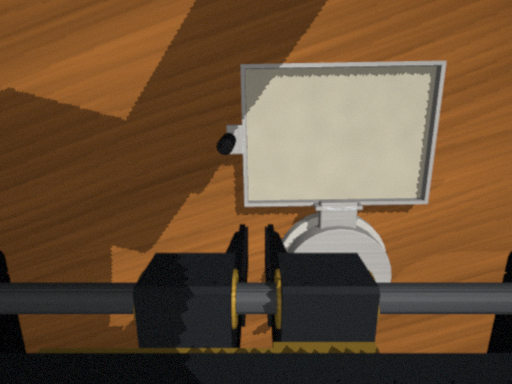

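Handle top is at (227,144), as predicted. The lever is hidden behind the gripper, so I'll check it with the top camera.

```bash
python3 -c "
from h import *
s=snap('wrist'); print('handle',ray(s,227,144,70))
s=snap('top');i=s['color'][140:250,270:380,::-1]; j=snap('side'); a=proj(j,[*Hg,80]).astype(int);k=j['color'][a[1]-40:a[1]+40,a[0]-40:a[0]+40,::-1]
cv2.imwrite('pics/t2.png',np.hstack([cv2.resize(i,(400,400),interpolation=2),cv2.resize(k,(400,400),interpolation=2)]))
c=Hg-153*np.array([.955,-.297]); print(c)
"
```

```text
handle [ 451.22167608 -275.70013862   70.        ]
[ 490.885 -171.059]
```

View pics/t2.png

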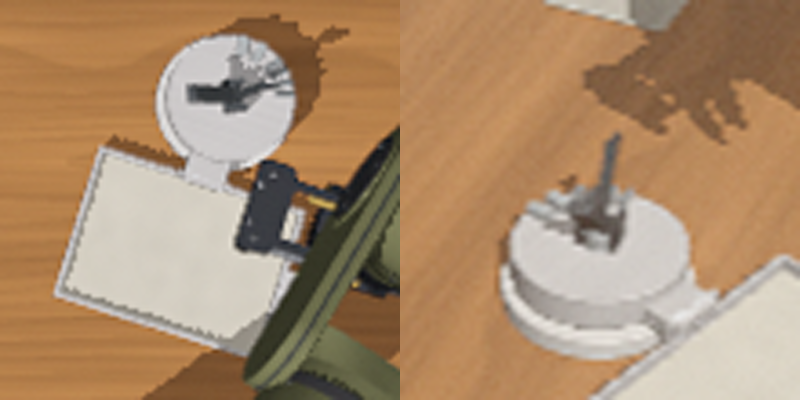

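The pawl is flipped over: the lever now points to +y (left in the top view) with the nose up. Next I'll straddle the handle.

```bash
python3 -c "
from h import *
plan(457,-281.5,110,72.7,6)"
```

```text
t 5.05 pos [ 497.6 -262.5  214. ] F [ 1.1 -0.6  0. ] gap 0.256 j [-0.58 -0.07  1.85  0.    1.35 -1.84]
6 x {"tx":1.731,"ty":-0.505,"tz":-0.557,"ax":-0.0020,"ay":0.0014,"az":0.0003} mm/row 18.9
```

```bash
python3 -m pendant '[{"tx":1.73,"ty":-0.5,"tz":-0.56,"ax":0,"ay":0,"az":0,"hand":0},{"tx":1.73,"ty":-0.5,"tz":-0.56,"ax":0,"ay":0,"az":0,"hand":0},{"tx":1.73,"ty":-0.5,"tz":-0.56,"ax":0,"ay":0,"az":0,"hand":0},{"tx":1.73,"ty":-0.5,"tz":-0.56,"ax":0,"ay":0,"az":0,"hand":0},{"tx":1.73,"ty":-0.5,"tz":-0.56,"ax":0,"ay":0,"az":0,"hand":0},{"tx":1.73,"ty":-0.5,"tz":-0.56,"ax":0,"ay":0,"az":0,"hand":0},{"tx":0,"ty":0,"tz":0,"ax":0,"ay":0,"az":0,"hand":0},{"tx":0,"ty":0,"tz":0,"ax":0,"ay":0,"az":0,"hand":0}]'; python3 -c "
from h import *
plan(457,-281.5,36,72.7,6)
s=snap('wrist','w3.png'); print(proj(s,[457,-281.5,70]))"
```

```text
time_s: 5.72
eef_pos: [469.1, -282.5, 110.4]
ee_rot: [0.706, 0.103, 0.692, -0.108]
ft_force: [0.3, -0.5, 0.3]
finger_gap: 0.502
t 5.72 pos [ 469.1 -282.5  110.4] F [ 0.3 -0.5  0.3] gap 0.502 j [-0.64 -0.03  1.99  0.    1.16 -1.91]
6 x {"tx":1.237,"ty":-0.042,"tz":-0.213,"ax":0.0003,"ay":0.0035,"az":0.0005} mm/row 12.6
[251.33637488 199.58874956]
```

View pics/w3.png

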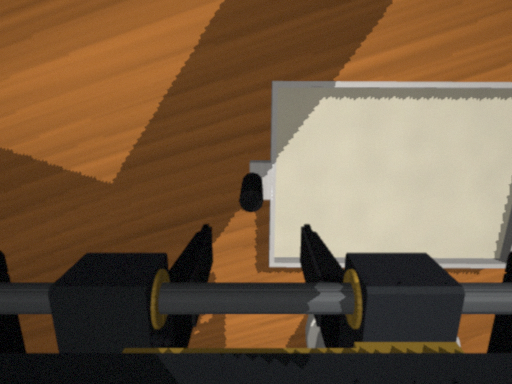

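```bash
python3 -m pendant '[{"tx":1.24,"ty":-0.04,"tz":-0.22,"ax":0,"ay":0,"az":0,"hand":0},{"tx":1.24,"ty":-0.04,"tz":-0.22,"ax":0,"ay":0,"az":0,"hand":0},{"tx":1.24,"ty":-0.04,"tz":-0.22,"ax":0,"ay":0,"az":0,"hand":0},{"tx":1.24,"ty":-0.04,"tz":-0.22,"ax":0,"ay":0,"az":0,"hand":0},{"tx":1.24,"ty":-0.04,"tz":-0.22,"ax":0,"ay":0,"az":0,"hand":0},{"tx":1.24,"ty":-0.04,"tz":-0.22,"ax":0,"ay":0,"az":0,"hand":-0.3},{"tx":0,"ty":0,"tz":0,"ax":0,"ay":0,"az":0,"hand":-0.4},{"tx":0,"ty":0,"tz":0,"ax":0,"ay":0,"az":0,"hand":-0.4}]' 5; python3 -c "
from h import *
# arm angle 162.7 -> 104 end ; handle angle=arm+37.4 ; aim at 12mm ahead
def hp(arm,lead=6,r=191):
    t=np.radians(arm+37.3); c=Hg+r*np.array([np.cos(t),np.sin(t)]); return c+lead*np.array([np.sin(t),-np.cos(t)])
print(hp(162.7,0))
plan(*hp(134),36,72.7-28.7,12)"
```

```text
time_s: 6.43
eef_pos: [463.2, -282.6, 34.8]
ee_rot: [0.71, 0.1, 0.689, -0.108]
ft_force: [0.1, 1.1, 0.0]
finger_gap: 0.343
[ 457.51870943 -281.82584738]
t 6.43 pos [ 463.2 -282.6   34.8] F [0.1 1.1 0. ] gap 0.343 j [-0.65  0.05  2.05  0.01  1.01 -1.93]
12 x {"tx":-0.020,"ty":0.675,"tz":-0.530,"ax":0.0423,"ay":0.0027,"az":-0.0001} mm/row 8.6
```

```bash
python3 -m pendant '[{"tx":-0.02,"ty":0.6,"tz":-0.6,"ax":0.042,"ay":0.003,"az":0,"hand":-0.4},{"tx":-0.02,"ty":0.68,"tz":-0.53,"ax":0.042,"ay":0.003,"az":0,"hand":-0.4},{"tx":-0.02,"ty":0.68,"tz":-0.53,"ax":0.042,"ay":0.003,"az":0,"hand":-0.4},{"tx":-0.02,"ty":0.68,"tz":-0.53,"ax":0.042,"ay":0.003,"az":0,"hand":-0.4},{"tx":-0.02,"ty":0.68,"tz":-0.53,"ax":0.042,"ay":0.003,"az":0,"hand":-0.4},{"tx":-0.02,"ty":0.68,"tz":-0.53,"ax":0.042,"ay":0.003,"az":0,"hand":-0.4},{"tx":-0.02,"ty":0.68,"tz":-0.53,"ax":0.042,"ay":0.003,"az":0,"hand":-0.4},{"tx":-0.02,"ty":0.68,"tz":-0.53,"ax":0.042,"ay":0.003,"az":0,"hand":-0.4},{"tx":-0.02,"ty":0.68,"tz":-0.53,"ax":0.042,"ay":0.003,"az":0,"hand":-0.4},{"tx":-0.02,"ty":0.68,"tz":-0.53,"ax":0.042,"ay":0.003,"az":0,"hand":-0.4},{"tx":-0.02,"ty":0.68,"tz":-0.53,"ax":0.042,"ay":0.003,"az":0,"hand":-0.4},{"tx":0,"ty":0,"tz":0,"ax":0,"ay":0,"az":0,"hand":-0.4}]' 5; python3 -c "
from h import *
def hp(arm,lead=6,r=191):
    t=np.radians(arm+37.3); c=Hg+r*np.array([np.cos(t),np.sin(t)]); return c+lead*np.array([np.sin(t),-np.cos(t)])
p,R=st();d=p[:2]-Hg;print('r',np.hypot(*d),'armang',np.degrees(np.arctan2(d[1],d[0]))%360-37.3,'tooly',R[:,1])
plan(*hp(105),36,72.7-57.7,12)
s=snap('wrist','w4.png')"
```

```text
time_s: 7.43
eef_pos: [454.7, -191.1, 45.6]
ee_rot: [0.66, 0.267, 0.649, -0.27]
ft_force: [0.2, -0.2, 0.1]
finger_gap: 0.304
t 7.43 pos [ 454.7 -191.1   45.6] F [ 0.2 -0.2  0.1] gap 0.304 j [-0.51 -0.06  2.14 -0.    1.04 -1.3 ]
r 184.10034139748916 armang 134.7650916279469 tooly [0.70218664 0.71199067 0.00178824]
t 7.43 pos [ 454.7 -191.1   45.6] F [ 0.2 -0.2  0.1] gap 0.304 j [-0.51 -0.06  2.14 -0.    1.04 -1.3 ]
12 x {"tx":0.077,"ty":0.674,"tz":-0.539,"ax":0.0442,"ay":0.0013,"az":-0.0005} mm/row 8.7
```

View pics/w4.png

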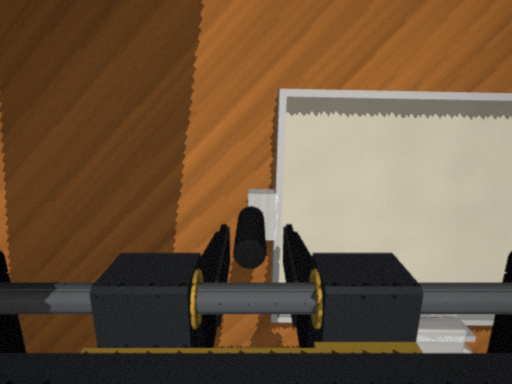

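The arm is following; the post sits between the fingers. Continuing along the arc.

```bash
python3 -m pendant '[{"tx":0.1,"ty":0.55,"tz":-0.75,"ax":0.044,"ay":0,"az":0,"hand":-0.4},{"tx":0.1,"ty":0.65,"tz":-0.7,"ax":0.044,"ay":0,"az":0,"hand":-0.4},{"tx":0.1,"ty":0.67,"tz":-0.54,"ax":0.044,"ay":0,"az":0,"hand":-0.4},{"tx":0.1,"ty":0.67,"tz":-0.54,"ax":0.044,"ay":0,"az":0,"hand":-0.4},{"tx":0.1,"ty":0.67,"tz":-0.54,"ax":0.044,"ay":0,"az":0,"hand":-0.4},{"tx":0.1,"ty":0.67,"tz":-0.54,"ax":0.044,"ay":0,"az":0,"hand":-0.4},{"tx":0.1,"ty":0.67,"tz":-0.54,"ax":0.044,"ay":0,"az":0,"hand":-0.4},{"tx":0.1,"ty":0.67,"tz":-0.54,"ax":0.044,"ay":0,"az":0,"hand":-0.4},{"tx":0.1,"ty":0.67,"tz":-0.5,"ax":0.044,"ay":0,"az":0,"hand":-0.4},{"tx":0.1,"ty":0.67,"tz":-0.5,"ax":0.044,"ay":0,"az":0,"hand":-0.4},{"tx":0,"ty":0.67,"tz":-0.5,"ax":0.044,"ay":0,"az":0,"hand":-0.4},{"tx":0,"ty":0,"tz":0,"ax":0,"ay":0,"az":0,"hand":-0.4}]' 5; python3 -c "
from h import *
p,R=st();d=p[:2]-Hg;print('r',np.hypot(*d),'armang',np.degrees(np.arctan2(d[1],d[0]))%360-37.3,'tooly',R[:,1])
s=snap('wrist','w5.png')
for u,v in [(0,0)]: pass"
```

```text
time_s: 8.48
eef_pos: [487.4, -108.0, 42.8]
ee_rot: [0.58, 0.418, 0.558, -0.422]
ft_force: [-0.5, -0.7, -1.4]
finger_gap: 0.301
t 8.48 pos [ 487.4 -108.    42.8] F [-0.5 -0.7 -1.4] gap 0.301 j [-0.32 -0.05  2.14 -0.02  1.03 -0.61]
r 184.81164870824904 armang 106.75079822591924 tooly [0.95534736 0.29515027 0.01406211]
```

View pics/w5.png

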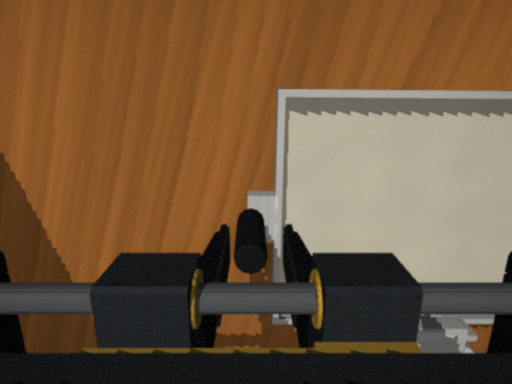

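```bash
python3 -m pendant '[{"tx":0,"ty":0.6,"tz":-0.6,"ax":0.035,"ay":0,"az":0,"hand":-0.4},{"tx":0,"ty":0.6,"tz":-0.6,"ax":0.035,"ay":0,"az":0,"hand":-0.4},{"tx":0,"ty":0.5,"tz":-0.45,"ax":0.035,"ay":0,"az":0,"hand":-0.4},{"tx":0,"ty":0,"tz":0,"ax":0,"ay":0,"az":0,"hand":-0.4}]' 5; python3 -c "
from h import *
p,R=st();d=p[:2]-Hg;print('r',np.hypot(*d),'armang',np.degrees(np.arctan2(d[1],d[0]))%360-37.3)";python3 -m pendant '[{"tx":0,"ty":0.4,"tz":-0.3,"ax":0.02,"ay":0,"az":0,"hand":-0.4},{"tx":0,"ty":0.4,"tz":-0.3,"ax":0.02,"ay":0,"az":0,"hand":-0.4},{"tx":0,"ty":0,"tz":0,"ax":0,"ay":0,"az":0,"hand":-0.4}]' 5; python3 -c "
from h import *
p,R=st();d=p[:2]-Hg;print('r',np.hypot(*d),'armang',np.degrees(np.arctan2(d[1],d[0]))%360-37.3)
s=snap('wrist','w6.png')
for nm in ['w5','w6']:
  g=cv2.imread('pics/%s.png'%nm); cv2.imwrite('pics/x%s.png'%nm,g[180:300,190:320])
cv2.imwrite('pics/w56.png',cv2.resize(np.hstack([cv2.imread('pics/xw5.png'),cv2.imread('pics/xw6.png')]),None,fx=3,fy=3))
"
```

```text
time_s: 8.87
eef_pos: [500.5, -90.3, 44.1]
ee_rot: [0.559, 0.447, 0.534, -0.45]
ft_force: [-0.6, 0.3, -0.4]
finger_gap: 0.3
t 8.87 pos [500.5 -90.3  44.1] F [-0.6  0.3 -0.4] gap 0.3 j [-0.27 -0.03  2.12 -0.02  1.02 -0.46]
r 185.9107785712949 armang 99.9466540095248
time_s: 9.12
eef_pos: [504.4, -85.9, 43.9]
ee_rot: [0.55, 0.454, 0.528, -0.461]
ft_force: [0.1, 0.1, 0.1]
finger_gap: 0.304
t 9.12 pos [504.4 -85.9  43.9] F [0.1 0.1 0.1] gap 0.304 j [-0.26 -0.02  2.11 -0.03  1.03 -0.41]
r 186.1657582766162 armang 98.13883816406532
```

View pics/w56.png

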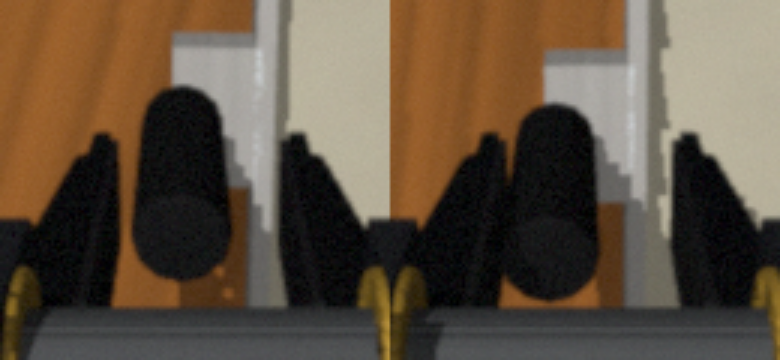

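Right: the post (552,260) is now against the trailing finger. I'll keep pushing in small rows until the force shows the end stop.

```bash
for i in 1; do python3 -m pendant '[{"tx":0,"ty":0.4,"tz":-0.3,"ax":0.02,"ay":0,"az":0,"hand":-0.4},{"tx":0,"ty":0.4,"tz":-0.2,"ax":0.02,"ay":0,"az":0,"hand":-0.4},{"tx":0,"ty":0,"tz":0,"ax":0,"ay":0,"az":0,"hand":-0.4}]' 5; done; python3 -c "
from h import *
p,R=st();d=p[:2]-Hg;print('r',np.hypot(*d),'armang',np.degrees(np.arctan2(d[1],d[0]))%360-37.3, 'F along y',R.T@np.array(arm.get_obs()['ft_force']))
s=snap('wrist'); cv2.imwrite('pics/xw7.png',s['color'][180:300,190:320,::-1])"
python3 -m pendant '[{"tx":0,"ty":0.3,"tz":-0.2,"ax":0.01,"ay":0,"az":0,"hand":-0.4},{"tx":0,"ty":0.3,"tz":-0.2,"ax":0.01,"ay":0,"az":0,"hand":-0.4},{"tx":0,"ty":0,"tz":0,"ax":0,"ay":0,"az":0,"hand":-0.4}]' 5; python3 -c "
from h import *
p,R=st();d=p[:2]-Hg;print('r',np.hypot(*d),'armang',np.degrees(np.arctan2(d[1],d[0]))%360-37.3, 'F along y',R.T@np.array(arm.get_obs()['ft_force']))
s=snap('wrist'); cv2.imwrite('pics/w78.png',cv2.resize(np.hstack([cv2.imread('pics/xw7.png'),s['color'][180:300,190:320,::-1]]),None,fx=3,fy=3))"
```

```text
time_s: 9.42
eef_pos: [504.5, -83.7, 42.3]
ee_rot: [0.539, 0.458, 0.523, -0.476]
ft_force: [-1.3, 1.2, 0.5]
finger_gap: 0.317
t 9.42 pos [504.5 -83.7  42.3] F [-1.3  1.2  0.5] gap 0.317 j [-0.25 -0.01  2.1  -0.04  1.04 -0.36]
r 187.58786370645183 armang 97.62109976146546 F along y [-0.52752999 -1.10076101 -1.35872766]
time_s: 9.72
eef_pos: [503.8, -83.3, 41.5]
ee_rot: [0.533, 0.457, 0.522, -0.485]
ft_force: [0.3, 0.7, 0.8]
finger_gap: 0.31
t 9.72 pos [503.8 -83.3  41.5] F [0.3 0.7 0.8] gap 0.31 j [-0.24 -0.    2.09 -0.05  1.05 -0.33]
r 188.3237344325998 armang 97.70243691092129 F along y [-0.83427932  0.31123722 -0.60411485]
```

View pics/w78.png

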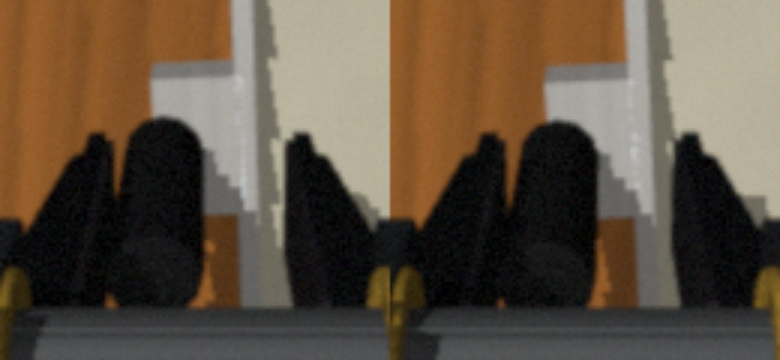

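```bash
python3 -m pendant '[{"tx":0,"ty":0.8,"tz":-0.1,"ax":0,"ay":0,"az":0,"hand":-0.4}]' 20; python3 -c "
from h import *
p,R=st();d=p[:2]-Hg;print('armang',np.degrees(np.arctan2(d[1],d[0]))%360-37.3, 'F tool',R.T@np.array(arm.get_obs()['ft_force']),'tool x',R[:,0],'y',R[:,1])"
python3 -m pendant '[{"tx":0,"ty":-0.3,"tz":0,"ax":0,"ay":0,"az":0,"hand":-0.2},{"tx":-1,"ty":-0.1,"tz":0,"ax":0,"ay":0,"az":0,"hand":-0.1},{"tx":-2,"ty":0,"tz":0,"ax":0,"ay":0,"az":0,"hand":0},{"tx":-3,"ty":0,"tz":0,"ax":0,"ay":0,"az":0,"hand":0},{"tx":-3,"ty":0,"tz":0,"ax":0,"ay":0,"az":0,"hand":0},{"tx":-3,"ty":-2,"tz":0,"ax":0,"ay":0,"az":0,"hand":0},{"tx":-3,"ty":-3,"tz":-3,"ax":0,"ay":0,"az":0,"hand":-1},{"tx":-2,"ty":-3,"tz":-3,"ax":0,"ay":0,"az":0,"hand":-1},{"tx":0,"ty":-3,"tz":-3,"ax":0,"ay":0,"az":0,"hand":-1},{"tx":0,"ty":0,"tz":0,"ax":0,"ay":0,"az":0,"hand":-1}]'
python3 -c "
from h import *
st();s=snap('top'); i=s['color'][130:290,150:390,::-1]; cv2.imwrite('pics/t3.png',cv2.resize(i,None,fx=3.33,fy=3.33,interpolation=2))"
```

```text
time_s: 9.85
eef_pos: [504.0, -83.1, 40.7]
ee_rot: [0.529, 0.451, 0.527, -0.489]
ft_force: [-39.9, -9.5, 29.1]
finger_gap: 0.304
t 9.85 pos [504.  -83.1  40.7] F [-39.9  -9.5  29.1] gap 0.304 j [-0.24  0.01  2.08 -0.06  1.07 -0.33]
armang 97.61741375349261 F tool [-27.2627568  -41.8680043    5.85802307] tool x [-0.03406733 -0.04295812 -0.99849588] y [ 0.99258026  0.11522682 -0.03882288]
time_s: 10.68
eef_pos: [397.0, -7.6, 218.6]
ee_rot: [0.535, 0.457, 0.522, -0.482]
ft_force: [1.0, -1.4, -0.1]
finger_gap: 0.278
t 10.68 pos [397.   -7.6 218.6] F [ 1.  -1.4 -0.1] gap 0.278 j [-0.13 -0.48  2.17 -0.04  1.46 -0.24]
```

View pics/t3.png

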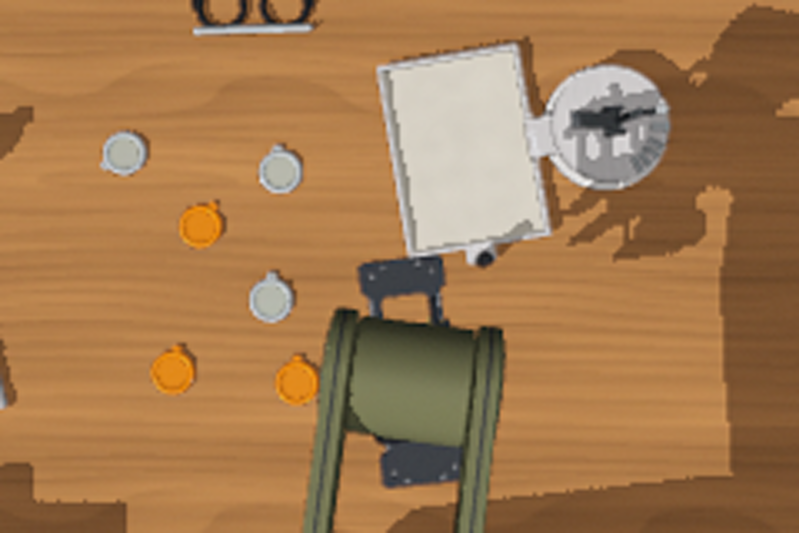

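The push met a 40 N stop, and the tray now lies at about 100°, so the arm is at the end stop. Next, flipping the pawl back from the +y side.

```bash
sed -i 's/radians(99.7)/radians(97)/' h.py; python3 -c "
from h import *
p=Hg+88*sy; print(p); plan(*p,170,-80,12)"
```

```text
[ 626.27549778 -129.15593866]
t 10.73 pos [399.7  -9.  220.1] F [ 0.3 -0.2  1.6] gap 0.234 j [-0.13 -0.47  2.16 -0.04  1.45 -0.24]
12 x {"tx":0.412,"ty":2.343,"tz":-0.216,"ax":0.1263,"ay":0.0032,"az":-0.0018} mm/row 23.9
```

```bash
python3 -m pendant '[{"tx":0.41,"ty":2.34,"tz":-0.22,"ax":0.124,"ay":0.003,"az":-0.002,"hand":-1},{"tx":0.41,"ty":2.34,"tz":-0.22,"ax":0.124,"ay":0.003,"az":-0.002,"hand":-1},{"tx":0.41,"ty":2.34,"tz":-0.22,"ax":0.124,"ay":0.003,"az":-0.002,"hand":-1},{"tx":0.41,"ty":2.34,"tz":-0.22,"ax":0.124,"ay":0.003,"az":-0.002,"hand":-1},{"tx":0.41,"ty":2.34,"tz":-0.22,"ax":0.124,"ay":0.003,"az":-0.002,"hand":-1},{"tx":0.41,"ty":2.34,"tz":-0.22,"ax":0.124,"ay":0.003,"az":-0.002,"hand":-1},{"tx":0.41,"ty":2.34,"tz":-0.22,"ax":0.124,"ay":0.003,"az":-0.002,"hand":-1},{"tx":0.41,"ty":2.34,"tz":-0.22,"ax":0.124,"ay":0.003,"az":-0.002,"hand":-1},{"tx":0.41,"ty":2.34,"tz":-0.22,"ax":0.124,"ay":0.003,"az":-0.002,"hand":-1},{"tx":0.41,"ty":2.34,"tz":-0.22,"ax":0.124,"ay":0.003,"az":-0.002,"hand":-1},{"tx":0.41,"ty":2.34,"tz":-0.22,"ax":0.124,"ay":0.003,"az":-0.002,"hand":-1},{"tx":0,"ty":0,"tz":0,"ax":0,"ay":0,"az":0,"hand":-1}]'; python3 -c "
from h import *
p=Hg+88*sy; plan(*p,92,-83,6)"
```

```text
time_s: 11.73
eef_pos: [645.3, -115.0, 182.7]
ee_rot: [0.11, 0.71, 0.105, -0.688]
ft_force: [-0.9, 0.4, -0.2]
finger_gap: 0.008
t 11.73 pos [ 645.3 -115.   182.7] F [-0.9  0.4 -0.2] gap 0.008 j [-0.26  0.14  1.69  0.01  1.28  1.  ]
6 x {"tx":1.506,"ty":0.149,"tz":0.389,"ax":0.0306,"ay":-0.0051,"az":-0.0015} mm/row 15.6
```

```bash
python3 -m pendant '[{"tx":1.5,"ty":0.15,"tz":0.39,"ax":0.03,"ay":-0.005,"az":-0.002,"hand":-1},{"tx":1.5,"ty":0.15,"tz":0.39,"ax":0.03,"ay":-0.005,"az":-0.002,"hand":-1},{"tx":1.5,"ty":0.15,"tz":0.39,"ax":0.03,"ay":-0.005,"az":-0.002,"hand":-1},{"tx":1.5,"ty":0.15,"tz":0.39,"ax":0.03,"ay":-0.005,"az":-0.002,"hand":-1},{"tx":1.5,"ty":0.15,"tz":0.39,"ax":0.03,"ay":-0.005,"az":-0.002,"hand":-1},{"tx":1.5,"ty":0.15,"tz":0.39,"ax":0.03,"ay":-0.005,"az":-0.002,"hand":-1},{"tx":0,"ty":0,"tz":0,"ax":0,"ay":0,"az":0,"hand":-1}]'; python3 -c "
from h import *
p=Hg+6*sy; plan(*p,92,-83,12)"
```

```text
time_s: 12.32
eef_pos: [629.9, -132.1, 86.7]
ee_rot: [0.041, 0.708, 0.045, -0.704]
ft_force: [-1.0, 0.5, -1.2]
finger_gap: 0.008
t 12.32 pos [ 629.9 -132.1   86.7] F [-1.   0.5 -1.2] gap 0.008 j [-0.29  0.21  1.77  0.01  1.15  1.15]
12 x {"tx":-0.046,"ty":0.655,"tz":0.027,"ax":-0.0001,"ay":-0.0005,"az":0.0004} mm/row 6.6
```

```bash
python3 -m pendant '[{"tx":-0.06,"ty":0.66,"tz":0.03,"ax":0,"ay":0,"az":0,"hand":-1},{"tx":-0.06,"ty":0.66,"tz":0.03,"ax":0,"ay":0,"az":0,"hand":-1},{"tx":-0.06,"ty":0.66,"tz":0.03,"ax":0,"ay":0,"az":0,"hand":-1},{"tx":-0.06,"ty":0.66,"tz":0.03,"ax":0,"ay":0,"az":0,"hand":-1},{"tx":-0.06,"ty":0.66,"tz":0.03,"ax":0,"ay":0,"az":0,"hand":-1},{"tx":-0.06,"ty":0.66,"tz":0.03,"ax":0,"ay":0,"az":0,"hand":-1},{"tx":-0.06,"ty":0.66,"tz":0.03,"ax":0,"ay":0,"az":0,"hand":-1},{"tx":-0.06,"ty":0.66,"tz":0.03,"ax":0,"ay":0,"az":0,"hand":-1},{"tx":-0.06,"ty":0.66,"tz":0.03,"ax":0,"ay":0,"az":0,"hand":-1},{"tx":-0.06,"ty":0.66,"tz":0.03,"ax":0,"ay":0,"az":0,"hand":-1},{"tx":-0.06,"ty":0.66,"tz":0.03,"ax":0,"ay":0,"az":0,"hand":-1},{"tx":0,"ty":0,"tz":0,"ax":0,"ay":0,"az":0,"hand":-1}]'; python3 -m pendant '[{"tx":-1,"ty":-1.5,"tz":0,"ax":0,"ay":0,"az":0,"hand":-1},{"tx":-3,"ty":-2,"tz":0,"ax":0,"ay":0,"az":0,"hand":-1},{"tx":-3,"ty":-3,"tz":0,"ax":0,"ay":0,"az":0,"hand":0},{"tx":-3,"ty":-3,"tz":-1,"ax":0,"ay":0,"az":0,"hand":0},{"tx":-3,"ty":-3,"tz":-1,"ax":-0.1,"ay":0,"az":0,"hand":0},{"tx":-1,"ty":-3,"tz":-1,"ax":-0.1,"ay":0,"az":0,"hand":0},{"tx":0,"ty":-3,"tz":0,"ax":-0.1,"ay":0,"az":0,"hand":0},{"tx":0,"ty":-3,"tz":1,"ax":-0.1,"ay":0,"az":0,"hand":0},{"tx":0,"ty":0,"tz":0,"ax":0,"ay":0,"az":0,"hand":0}]'; python3 -c "
from h import *
st()
s=snap('top');i=s['color'][140:250,270:380,::-1]; j=snap('side'); a=proj(j,[*Hg,80]).astype(int);k=j['color'][a[1]-40:a[1]+40,a[0]-40:a[0]+40,::-1]
cv2.imwrite('pics/side4.png',j['color'][:,:,::-1]);cv2.imwrite('pics/top4.png',s['color'][:,:,::-1])
cv2.imwrite('pics/t4.png',np.hstack([cv2.resize(i,(400,400),interpolation=2),cv2.resize(k,(400,400),interpolation=2)]))"
```

```text
time_s: 13.32
eef_pos: [640.8, -211.8, 101.5]
ee_rot: [0.043, 0.712, 0.046, -0.7]
ft_force: [0.0, 0.6, 0.3]
finger_gap: 0.004
time_s: 14.07
eef_pos: [610.4, 7.8, 248.5]
ee_rot: [0.186, 0.687, 0.193, -0.675]
ft_force: [0.3, 0.4, 0.6]
finger_gap: 0.436
t 14.07 pos [610.4   7.8 248.5] F [0.3 0.4 0.6] gap 0.436 j [-0.08  0.01  1.71  0.02  1.41  0.94]
```

View pics/t4.png

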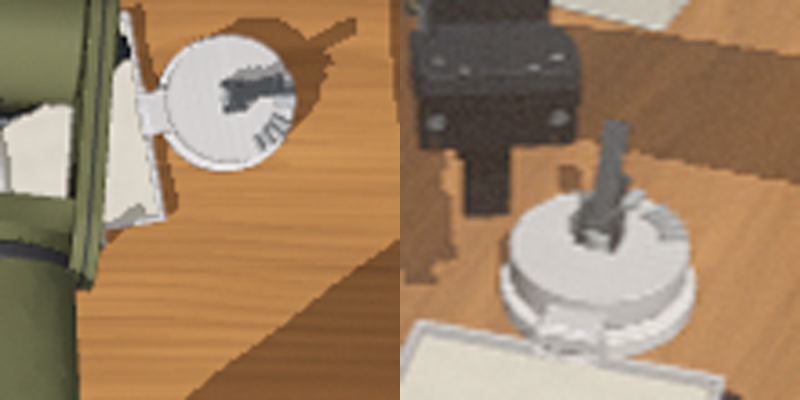

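The pawl is down (lever toward −y). Now the lenses, detecting them numerically in the top image.

```bash
cat >> h.py <<'E'
def lenses(s,z=5,lo=500,box=None):
    """grey low-saturation blobs of lens size; returns centre (world), tab angle deg, area mm2"""
    im=s['color'][:,:,::-1].copy(); hsv=cv2.cvtColor(im,cv2.COLOR_BGR2HSV)
    m=((hsv[:,:,1]<75)&(hsv[:,:,2]>70)).astype(np.uint8)
    out=[]
    for c in cv2.findContours(m,cv2.RETR_EXTERNAL,cv2.CHAIN_APPROX_NONE)[0]:
        if len(c)<12: continue
        W=np.array([ray(s,u,v,z)[:2] for u,v in c[:,0]]); A=cv2.contourArea(W.astype(np.float32))
        if not lo<A<2300: continue
        ctr=np.array(cv2.minEnclosingCircle(W.astype(np.float32))[0])
        for _ in range(8):   # circle fit ignoring tab points
            d=np.hypot(*(W-ctr).T); k=W[d<np.median(d)*1.12]; B=np.c_[2*k,np.ones(len(k))]; q=np.linalg.lstsq(B,(k**2).sum(1),rcond=None)[0]; ctr=q[:2]
        r=np.sqrt(q[2]+ctr@ctr); d=W-ctr; t=d[np.hypot(*d.T)>r+3.5]; a=np.degrees(np.arctan2(*t.mean(0)[::-1])) if len(t) else None
        out.append((ctr.round(1),round(float(r),1),None if a is None else round(float(a)),round(A)))
    return out
E
python3 -c "
from h import *
s=snap('top')
for l in lenses(s):print(l)
th=np.radians(100.3);c=Hg+153*np.array([np.cos(th),np.sin(th)]);print('tray',c)
k=.64
t3=[ray(s,150+u/3.33,130+v/3.33,20)[:2] for u,v in [(380,68),(518,44),(549,232),(411,255)]];print(np.mean(t3,0),(t3[0]-t3[1]).round(),(t3[1]-t3[2]).round())
"
```

```text
(array([337.5,  24.7]), 28.5, 108, 929)
(array([394.4, 435.7]), 20.8, 75, 1311)
(array([455.2, 136.5]), 22.3, 1, 1588)
(array([543.8,  41.8]), 14.2, -156, 531)
(array([592.1, 127.9]), 22.2, 6, 1574)
(array([605.6, 475.8]), 24.3, -20, 1887)
(array([610.8, 294.9]), 22.3, 122, 1570)
(array([626.3,  95.8]), 13.3, 66, 591)
(array([743.8, 159.3]), 21.1, 1, 831)
(array([611.3,  17.4]), 126.5, -87, 1916)
(array([625.6,  68.6]), 40.7, 31, 2200)
tray [609.64326109 -65.9655892 ]
[613.08987606 -67.90894935] [-26. 146.] [199.  32.]
```

```bash
python3 -c "
from h import *
plan(592,128,90,-84,8)"
```

```text
t 14.22 pos [612.5   3.7 247.6] F [-0.  -0.5  0.2] gap 0.494 j [-0.09  0.01  1.71  0.01  1.4   0.95]
8 x {"tx":1.976,"ty":-1.555,"tz":-0.269,"ax":0.0538,"ay":-0.0022,"az":0.0008} mm/row 25.3
```

```bash
python3 -m pendant '[{"tx":1.98,"ty":-1.55,"tz":-0.27,"ax":0.054,"ay":-0.002,"az":0,"hand":0.3},{"tx":1.98,"ty":-1.55,"tz":-0.27,"ax":0.054,"ay":-0.002,"az":0,"hand":0.3},{"tx":1.98,"ty":-1.55,"tz":-0.27,"ax":0.054,"ay":-0.002,"az":0,"hand":0.3},{"tx":1.98,"ty":-1.55,"tz":-0.27,"ax":0.054,"ay":-0.002,"az":0,"hand":0.3},{"tx":1.98,"ty":-1.55,"tz":-0.27,"ax":0.054,"ay":-0.002,"az":0,"hand":0.3},{"tx":1.98,"ty":-1.55,"tz":-0.27,"ax":0.054,"ay":-0.002,"az":0,"hand":0.3},{"tx":1.98,"ty":-1.55,"tz":-0.27,"ax":0.054,"ay":-0.002,"az":0,"hand":0.3},{"tx":1.98,"ty":-1.55,"tz":-0.27,"ax":0.054,"ay":-0.002,"az":0,"hand":0.3},{"tx":0,"ty":0,"tz":0,"ax":0,"ay":0,"az":0,"hand":0.3},{"tx":0,"ty":0,"tz":0,"ax":0,"ay":0,"az":0,"hand":0.3}]' 15; python3 -c "
from h import *
s=snap('wrist','w9.png')
for l in lenses(s):print(l)
plan(592,128,40,-84,6)"
```

```text
time_s: 15.05
eef_pos: [597.9, 121.4, 81.1]
ee_rot: [-0.019, -0.706, -0.021, 0.708]
ft_force: [1.2, 0.6, 0.9]
finger_gap: 0.645
(array([592.4, 127.4]), 22.6, 9, 1648)
(array([611. , 292.3]), 21.9, 130, 1524)
t 15.1 pos [597.4 121.1  80.7] F [-0.5  0.1  0.1] gap 0.652 j [0.11 0.16 1.85 0.   1.14 1.62]
6 x {"tx":0.679,"ty":-0.120,"tz":0.080,"ax":-0.0081,"ay":0.0006,"az":0.0004} mm/row 6.9
```

```bash
python3 -c "
from h import *
plan(592.4,127.5,3,-82,9)"
```

```text
t 15.1 pos [597.4 121.1  80.7] F [-0.5  0.1  0.1] gap 0.652 j [0.11 0.16 1.85 0.   1.14 1.62]
9 x {"tx":0.864,"ty":-0.075,"tz":0.047,"ax":-0.0093,"ay":0.0004,"az":0.0003} mm/row 8.7
```

```bash
python3 -m pendant '[{"tx":0.86,"ty":-0.08,"tz":0.05,"ax":-0.009,"ay":0,"az":0,"hand":0.3},{"tx":0.86,"ty":-0.08,"tz":0.05,"ax":-0.009,"ay":0,"az":0,"hand":0.3},{"tx":0.86,"ty":-0.08,"tz":0.05,"ax":-0.009,"ay":0,"az":0,"hand":0.3},{"tx":0.86,"ty":-0.08,"tz":0.05,"ax":-0.009,"ay":0,"az":0,"hand":0.3},{"tx":0.86,"ty":-0.08,"tz":0.05,"ax":-0.009,"ay":0,"az":0,"hand":0.3},{"tx":0.86,"ty":-0.08,"tz":0.05,"ax":-0.009,"ay":0,"az":0,"hand":0.3},{"tx":0.86,"ty":-0.08,"tz":0.05,"ax":-0.009,"ay":0,"az":0,"hand":0.3},{"tx":0,"ty":0,"tz":0,"ax":0,"ay":0,"az":0,"hand":0.3}]'; python3 -c "
from h import *
plan(592.4,127.5,3,-82,2)"
```

```text
time_s: 15.77
eef_pos: [596.9, 122.9, 19.2]
ee_rot: [0.042, 0.707, 0.044, -0.704]
ft_force: [-0.3, -1.0, -0.9]
finger_gap: 0.651
t 15.77 pos [596.9 122.9  19.2] F [-0.3 -1.  -0.9] gap 0.651 j [0.11 0.23 1.88 0.   1.02 1.56]
2 x {"tx":0.811,"ty":-0.256,"tz":0.196,"ax":-0.0090,"ay":-0.0021,"az":0.0008} mm/row 8.7
```

```bash
python3 -m pendant '[{"tx":0.8,"ty":-0.25,"tz":0.25,"ax":0,"ay":0,"az":0,"hand":0.3},{"tx":0.7,"ty":-0.25,"tz":0.2,"ax":0,"ay":0,"az":0,"hand":0.3},{"tx":0.0,"ty":0,"tz":0,"ax":0,"ay":0,"az":0,"hand":0.3}]'; python3 -c "
from h import *
plan(592.4,127.5,3,-82,1)"
```

```text
time_s: 16.02
eef_pos: [591.2, 127.8, 2.3]
ee_rot: [0.042, 0.707, 0.044, -0.705]
ft_force: [0.9, 0.2, 0.0]
finger_gap: 0.644
t 16.02 pos [591.2 127.8   2.3] F [0.9 0.2 0. ] gap 0.644 j [0.12 0.24 1.9  0.   0.99 1.57]
1 x {"tx":-0.074,"ty":0.047,"tz":-0.111,"ax":-0.0177,"ay":-0.0037,"az":0.0016} mm/row 1.4
```

Positioned, so I'll close and lift.

```bash
python3 -m pendant '[{"tx":0,"ty":0,"tz":0,"ax":0,"ay":0,"az":0,"hand":-0.5},{"tx":0,"ty":0,"tz":0,"ax":0,"ay":0,"az":0,"hand":-0.5},{"tx":0,"ty":0,"tz":0,"ax":0,"ay":0,"az":0,"hand":-0.5},{"tx":0,"ty":0,"tz":0,"ax":0,"ay":0,"az":0,"hand":-0.5},{"tx":0,"ty":0,"tz":0,"ax":0,"ay":0,"az":0,"hand":-0.5},{"tx":-1,"ty":0,"tz":0,"ax":0,"ay":0,"az":0,"hand":-0.5},{"tx":-1.5,"ty":0,"tz":0,"ax":0,"ay":0,"az":0,"hand":-0.5},{"tx":-1.5,"ty":0,"tz":0,"ax":0,"ay":0,"az":0,"hand":-0.5},{"tx":-1.5,"ty":0,"tz":0,"ax":0,"ay":0,"az":0,"hand":-0.5},{"tx":0,"ty":0,"tz":0,"ax":0,"ay":0,"az":0,"hand":-0.5}]' 20; python3 -c "
from h import *
th=np.radians(100);c=np.array([611,-67.]);ty=np.array([np.cos(np.radians(9.7)),np.sin(np.radians(9.7))])
for o in(58,0,-58):print(c+o*ty)
plan(*(c+58*ty),62,-80,10)"
```

```text
time_s: 16.85
eef_pos: [591.5, 128.0, 62.2]
ee_rot: [0.043, 0.707, 0.044, -0.704]
ft_force: [1.5, -0.3, 0.5]
finger_gap: 0.408
[668.17080121 -57.22761599]
[611. -67.]
[553.82919879 -76.77238401]
t 16.85 pos [591.5 128.   62.2] F [ 1.5 -0.3  0.5] gap 0.408 j [0.12 0.16 1.88 0.   1.1  1.57]
10 x {"tx":0.002,"ty":1.944,"tz":-0.490,"ax":-0.0052,"ay":-0.0005,"az":0.0001} mm/row 20.0
```

```bash
python3 -m pendant '[{"tx":0,"ty":1.9,"tz":-0.49,"ax":-0.005,"ay":0,"az":0,"hand":-0.5},{"tx":0,"ty":1.9,"tz":-0.49,"ax":-0.005,"ay":0,"az":0,"hand":-0.5},{"tx":0,"ty":1.9,"tz":-0.49,"ax":-0.005,"ay":0,"az":0,"hand":-0.5},{"tx":0,"ty":1.9,"tz":-0.49,"ax":-0.005,"ay":0,"az":0,"hand":-0.5},{"tx":0,"ty":1.9,"tz":-0.49,"ax":-0.005,"ay":0,"az":0,"hand":-0.5},{"tx":0,"ty":1.9,"tz":-0.49,"ax":-0.005,"ay":0,"az":0,"hand":-0.5},{"tx":0,"ty":1.9,"tz":-0.49,"ax":-0.005,"ay":0,"az":0,"hand":-0.5},{"tx":0,"ty":1.9,"tz":-0.49,"ax":-0.005,"ay":0,"az":0,"hand":-0.5},{"tx":0,"ty":1.9,"tz":-0.49,"ax":-0.005,"ay":0,"az":0,"hand":-0.5},{"tx":0,"ty":0,"tz":0,"ax":0,"ay":0,"az":0,"hand":-0.5},{"tx":0,"ty":0,"tz":0,"ax":0,"ay":0,"az":0,"hand":-0.5}]'; python3 -c "
from h import *
plan(668,-57,14,-80,6)"
```

```text
time_s: 17.77
eef_pos: [663.5, -41.7, 64.5]
ee_rot: [0.06, 0.708, 0.061, -0.701]
ft_force: [0.2, 0.4, 0.2]
finger_gap: 0.411
t 17.77 pos [663.5 -41.7  64.5] F [0.2 0.4 0.2] gap 0.411 j [-0.15  0.28  1.74  0.    1.12  1.25]
6 x {"tx":0.842,"ty":0.265,"tz":-0.025,"ax":-0.0005,"ay":-0.0018,"az":0.0002} mm/row 8.8
```

```bash
python3 -m pendant '[{"tx":0.4,"ty":0.7,"tz":-0.1,"ax":0,"ay":0,"az":0,"hand":-0.5},{"tx":0.8,"ty":0.6,"tz":-0.1,"ax":0,"ay":0,"az":0,"hand":-0.5},{"tx":0.84,"ty":0.2,"tz":0,"ax":0,"ay":0,"az":0,"hand":-0.5},{"tx":0.84,"ty":0,"tz":0,"ax":0,"ay":0,"az":0,"hand":-0.5},{"tx":0.84,"ty":0,"tz":0,"ax":0,"ay":0,"az":0,"hand":-0.5},{"tx":0.8,"ty":0,"tz":0,"ax":0,"ay":0,"az":0,"hand":-0.5},{"tx":0,"ty":0,"tz":0,"ax":0,"ay":0,"az":0,"hand":-0.5}]'; python3 -c "
from h import *
plan(668,-57,12.5,-80,1)"
```

```text
time_s: 18.35
eef_pos: [666.4, -53.9, 12.7]
ee_rot: [0.06, 0.707, 0.063, -0.702]
ft_force: [0.3, -1.3, -0.6]
finger_gap: 0.409
t 18.35 pos [666.4 -53.9  12.7] F [ 0.3 -1.3 -0.6] gap 0.409 j [-0.16  0.35  1.75  0.01  1.04  1.23]
1 x {"tx":0.019,"ty":0.337,"tz":-0.108,"ax":-0.0004,"ay":-0.0072,"az":0.0030} mm/row 3.5
```

Good: release, rise, and head to the next lens (611,294) with yaw around 33.

```bash
python3 -m pendant '[{"tx":0,"ty":0,"tz":0,"ax":0,"ay":0,"az":0,"hand":0.2},{"tx":0,"ty":0,"tz":0,"ax":0,"ay":0,"az":0,"hand":0.2},{"tx":0,"ty":0,"tz":0,"ax":0,"ay":0,"az":0,"hand":0.2},{"tx":0,"ty":0,"tz":0,"ax":0,"ay":0,"az":0,"hand":0.2},{"tx":-1.5,"ty":0,"tz":0,"ax":0,"ay":0,"az":0,"hand":0.2},{"tx":-2.5,"ty":0,"tz":0,"ax":0,"ay":0,"az":0,"hand":0.2},{"tx":-2.5,"ty":0,"tz":0,"ax":0,"ay":0,"az":0,"hand":0.2},{"tx":-2.5,"ty":0,"tz":0,"ax":0,"ay":0,"az":0,"hand":0.3},{"tx":0,"ty":0,"tz":0,"ax":0,"ay":0,"az":0,"hand":0.3}]'; python3 -c "
from h import *
s=snap('top')
print([l for l in lenses(s) if 300<l[0][0]<700 and 1200<l[3]<2200])
s=snap('wrist','w10.png')
plan(611,293,100,33,20); plan(611,293,100,33,12)"
```

```text
time_s: 19.1
eef_pos: [665.6, -53.2, 109.7]
ee_rot: [0.061, 0.707, 0.063, -0.702]
ft_force: [0.9, 0.0, 1.3]
finger_gap: 0.643
[(array([394.2, 436.2]), 20.9, -46, 1299), (array([447.6, 166.2]), 22.3, 5, 1588), (array([457.1, -64.8]), 29.9, 8, 1308), (array([ 572.9, -139.4]), 22.5, -73, 1351), (array([605.6, 475.8]), 24.3, -20, 1887), (array([611., 295.]), 22.2, 123, 1557), (array([669.1,   9.3]), 22.6, -173, 1716)]
t 19.2 pos [663.1 -52.9 104.8] F [-0.7 -0.  -0.4] gap 0.648 j [-0.16  0.24  1.7   0.01  1.19  1.23]
20 x {"tx":0.029,"ty":-1.182,"tz":-1.696,"ax":-0.0986,"ay":-0.0003,"az":0.0002} mm/row 20.7
t 19.2 pos [663.1 -52.9 104.8] F [-0.7 -0.  -0.4] gap 0.648 j [-0.16  0.24  1.7   0.01  1.19  1.23]
12 x {"tx":0.049,"ty":-2.060,"tz":-2.758,"ax":-0.1643,"ay":-0.0005,"az":0.0003} mm/row 34.4
```

```bash
python3 -m pendant '[{"tx":-0.1,"ty":-1.4,"tz":-1.9,"ax":-0.115,"ay":0,"az":0,"hand":0.3},{"tx":-0.1,"ty":-1.4,"tz":-1.9,"ax":-0.115,"ay":0,"az":0,"hand":0.3},{"tx":0,"ty":-1.4,"tz":-1.9,"ax":-0.115,"ay":0,"az":0,"hand":0.3},{"tx":0,"ty":-1.4,"tz":-1.9,"ax":-0.115,"ay":0,"az":0,"hand":0.3},{"tx":0,"ty":-1.4,"tz":-1.9,"ax":-0.115,"ay":0,"az":0,"hand":0.3},{"tx":0,"ty":-1.4,"tz":-1.9,"ax":-0.115,"ay":0,"az":0,"hand":0.3},{"tx":0,"ty":-1.4,"tz":-1.9,"ax":-0.115,"ay":0,"az":0,"hand":0.3},{"tx":0,"ty":-1.4,"tz":-1.9,"ax":-0.115,"ay":0,"az":0,"hand":0.3},{"tx":0,"ty":-1.4,"tz":-1.9,"ax":-0.115,"ay":0,"az":0,"hand":0.3},{"tx":0,"ty":-1.4,"tz":-1.9,"ax":-0.115,"ay":0,"az":0,"hand":0.3},{"tx":0,"ty":-1.4,"tz":-1.9,"ax":-0.115,"ay":0,"az":0,"hand":0.3},{"tx":0,"ty":-1.4,"tz":-1.9,"ax":-0.115,"ay":0,"az":0,"hand":0.3}]'; python3 -c "
from h import *
plan(611,293,90,33,7)"
```

```text
time_s: 20.2
eef_pos: [682.3, 210.3, 89.9]
ee_rot: [0.503, 0.483, 0.518, -0.496]
ft_force: [-0.5, -0.4, -0.8]
finger_gap: 0.648
t 20.2 pos [682.3 210.3  89.9] F [-0.5 -0.4 -0.8] gap 0.648 j [0.22 0.37 1.57 0.01 1.22 0.18]
7 x {"tx":0.014,"ty":-0.673,"tz":-1.428,"ax":-0.0763,"ay":-0.0015,"az":0.0037} mm/row 15.8
```

```bash
python3 -m pendant '[{"tx":0,"ty":-0.67,"tz":-1.4,"ax":-0.076,"ay":0,"az":0.003,"hand":0.3},{"tx":0,"ty":-0.67,"tz":-1.4,"ax":-0.076,"ay":0,"az":0.003,"hand":0.3},{"tx":0,"ty":-0.67,"tz":-1.4,"ax":-0.076,"ay":0,"az":0.003,"hand":0.3},{"tx":0,"ty":-0.67,"tz":-1.4,"ax":-0.076,"ay":0,"az":0.003,"hand":0.3},{"tx":0,"ty":-0.67,"tz":-1.4,"ax":-0.076,"ay":0,"az":0.003,"hand":0.3},{"tx":0,"ty":-0.67,"tz":-1.4,"ax":-0.076,"ay":0,"az":0.003,"hand":0.3},{"tx":0,"ty":-0.67,"tz":-1.4,"ax":-0.076,"ay":0,"az":0.003,"hand":0.3},{"tx":0,"ty":0,"tz":0,"ax":0,"ay":0,"az":0,"hand":0.3},{"tx":0,"ty":0,"tz":0,"ax":0,"ay":0,"az":0,"hand":0.3}]'; python3 -c "
from h import *
s=snap('wrist'); print(lenses(s)); t=snap('top','top6.png');print([l for l in lenses(t) if 1200<l[3]<2200])
plan(611,293,20,33,8)"
```

```text
time_s: 20.95
eef_pos: [594.6, 295.8, 75.8]
ee_rot: [0.616, 0.322, 0.637, -0.332]
ft_force: [-0.8, -0.3, -0.2]
finger_gap: 0.651
[(array([457.7, 169.1]), 16.5, 147, 1056), (array([610.6, 294.9]), 22.7, 125, 1656), (array([617.1, 467.2]), 14.8, -174, 954)]
[(array([-57.1, -92.7]), 17.0, -163, 1247), (array([-35. , 164.2]), 22.5, 0, 1249), (array([394.2, 436.2]), 20.9, -46, 1299), (array([447.6, 166.2]), 22.3, 5, 1588)]
t 21.05 pos [595.2 295.5  75.9] F [-0.3 -0.5 -0. ] gap 0.653 j [ 0.37  0.29  1.7   0.01  1.18 -0.24]
8 x {"tx":0.695,"ty":0.157,"tz":0.144,"ax":0.0041,"ay":-0.0024,"az":0.0032} mm/row 7.3
```

```bash
python3 -m pendant '[{"tx":0.4,"ty":0.4,"tz":0.3,"ax":0,"ay":-0.003,"az":0.003,"hand":0.3},{"tx":0.7,"ty":0.4,"tz":0.3,"ax":0,"ay":-0.003,"az":0.003,"hand":0.3},{"tx":0.9,"ty":0.4,"tz":0.3,"ax":0,"ay":-0.003,"az":0.003,"hand":0.3},{"tx":0.9,"ty":0.1,"tz":0.1,"ax":0,"ay":-0.003,"az":0.003,"hand":0.3},{"tx":0.9,"ty":0,"tz":0,"ax":0,"ay":-0.003,"az":0.003,"hand":0.3},{"tx":0.9,"ty":0,"tz":0,"ax":0,"ay":0,"az":0,"hand":0.3},{"tx":0.7,"ty":0,"tz":0,"ax":0,"ay":0,"az":0,"hand":0.3},{"tx":0,"ty":0,"tz":0,"ax":0,"ay":0,"az":0,"hand":0.3}]'; python3 -c "
from h import *
plan(610.6,294.7,2.5,35,2)"
```

```text
time_s: 21.72
eef_pos: [615.0, 291.0, 13.7]
ee_rot: [0.623, 0.327, 0.628, -0.333]
ft_force: [-0.3, -0.2, -0.4]
finger_gap: 0.653
t 21.72 pos [615.  291.   13.7] F [-0.3 -0.2 -0.4] gap 0.653 j [ 0.36  0.38  1.7   0.    1.07 -0.24]
2 x {"tx":0.559,"ty":-0.071,"tz":-0.277,"ax":-0.0051,"ay":-0.0015,"az":0.0053} mm/row 6.3
```

```bash
python3 -m pendant '[{"tx":0.5,"ty":-0.08,"tz":-0.3,"ax":0,"ay":0,"az":0,"hand":0.3},{"tx":0.6,"ty":-0.07,"tz":-0.28,"ax":0,"ay":0,"az":0.003,"hand":0.3},{"tx":0,"ty":0,"tz":0,"ax":0,"ay":0,"az":0,"hand":0.3},{"tx":0,"ty":0,"tz":0,"ax":0,"ay":0,"az":0,"hand":-0.5},{"tx":0,"ty":0,"tz":0,"ax":0,"ay":0,"az":0,"hand":-0.5},{"tx":0,"ty":0,"tz":0,"ax":0,"ay":0,"az":0,"hand":-0.5},{"tx":0,"ty":0,"tz":0,"ax":0,"ay":0,"az":0,"hand":-0.5},{"tx":0,"ty":0,"tz":0,"ax":0,"ay":0,"az":0,"hand":-0.5}]' 20; python3 -c "
from h import *
plan(610.6,294.7,2.5,35,2)"; python3 -m pendant '[{"tx":-1,"ty":0,"tz":0,"ax":0,"ay":0,"az":0,"hand":-0.5},{"tx":-1.5,"ty":0,"tz":0,"ax":0,"ay":0,"az":0,"hand":-0.5},{"tx":-1.5,"ty":0,"tz":0,"ax":0,"ay":0,"az":0,"hand":-0.5},{"tx":-1.5,"ty":0,"tz":0,"ax":0,"ay":0,"az":0,"hand":-0.5},{"tx":-1,"ty":0,"tz":0,"ax":0,"ay":0,"az":0,"hand":-0.5},{"tx":0,"ty":0,"tz":0,"ax":0,"ay":0,"az":0,"hand":-0.5}]';python3 -c "
from h import *
plan(611,-67,75,10,12);plan(611,-67,75,-80,24)"
```

```text
time_s: 22.38
eef_pos: [609.9, 296.1, 2.4]
ee_rot: [0.624, 0.328, 0.628, -0.331]
ft_force: [0.2, 0.1, -0.3]
finger_gap: 0.409
t 22.38 pos [609.9 296.1   2.4] F [ 0.2  0.1 -0.3] gap 0.409 j [ 0.37  0.39  1.72  0.    1.05 -0.23]
2 x {"tx":-0.006,"ty":-0.011,"tz":0.078,"ax":-0.0047,"ay":-0.0014,"az":0.0030} mm/row 0.8
time_s: 22.88
eef_pos: [611.3, 296.3, 75.9]
ee_rot: [0.624, 0.329, 0.627, -0.33]
ft_force: [0.8, -0.3, 0.2]
finger_gap: 0.412
t 22.88 pos [611.3 296.3  75.9] F [ 0.8 -0.3  0.2] gap 0.412 j [ 0.37  0.3   1.68  0.    1.16 -0.23]
12 x {"tx":0.007,"ty":-1.206,"tz":2.802,"ax":0.0356,"ay":-0.0001,"az":0.0003} mm/row 30.5
t 22.88 pos [611.3 296.3  75.9] F [ 0.8 -0.3  0.2] gap 0.412 j [ 0.37  0.3   1.68  0.    1.16 -0.23]
24 x {"tx":0.001,"ty":0.625,"tz":1.685,"ax":0.0832,"ay":0.0001,"az":0.0002} mm/row 18.0
```

```bash
python3 -m pendant '[{"tx":0,"ty":0.62,"tz":1.7,"ax":0.083,"ay":0,"az":0,"hand":-0.5},{"tx":0,"ty":0.62,"tz":1.7,"ax":0.083,"ay":0,"az":0,"hand":-0.5},{"tx":0,"ty":0.62,"tz":1.7,"ax":0.083,"ay":0,"az":0,"hand":-0.5},{"tx":0,"ty":0.62,"tz":1.7,"ax":0.083,"ay":0,"az":0,"hand":-0.5},{"tx":0,"ty":0.62,"tz":1.7,"ax":0.083,"ay":0,"az":0,"hand":-0.5},{"tx":0,"ty":0.62,"tz":1.7,"ax":0.083,"ay":0,"az":0,"hand":-0.5},{"tx":0,"ty":0.62,"tz":1.7,"ax":0.083,"ay":0,"az":0,"hand":-0.5},{"tx":0,"ty":0.62,"tz":1.7,"ax":0.083,"ay":0,"az":0,"hand":-0.5},{"tx":0,"ty":0.62,"tz":1.7,"ax":0.083,"ay":0,"az":0,"hand":-0.5},{"tx":0,"ty":0.62,"tz":1.7,"ax":0.083,"ay":0,"az":0,"hand":-0.5},{"tx":0,"ty":0.62,"tz":1.7,"ax":0.083,"ay":0,"az":0,"hand":-0.5},{"tx":0,"ty":0.62,"tz":1.7,"ax":0.083,"ay":0,"az":0,"hand":-0.5}]';python3 -c "
from h import *
plan(604,-68,75,-80,11)"
```

```text
time_s: 23.88
eef_pos: [711.1, 108.3, 79.9]
ee_rot: [0.379, 0.597, 0.38, -0.596]
ft_force: [0.8, 0.1, 0.3]
finger_gap: 0.41
t 23.88 pos [711.1 108.3  79.9] F [0.8 0.1 0.3] gap 0.41 j [0.08 0.38 1.59 0.   1.18 0.51]
11 x {"tx":0.042,"ty":0.626,"tz":1.845,"ax":0.0872,"ay":-0.0002,"az":0.0001} mm/row 19.5
```

```bash
python3 -m pendant '[{"tx":0,"ty":0.63,"tz":1.8,"ax":0.087,"ay":0,"az":0,"hand":-0.5},{"tx":0,"ty":0.63,"tz":1.8,"ax":0.087,"ay":0,"az":0,"hand":-0.5},{"tx":0,"ty":0.63,"tz":1.8,"ax":0.087,"ay":0,"az":0,"hand":-0.5},{"tx":0,"ty":0.63,"tz":1.8,"ax":0.087,"ay":0,"az":0,"hand":-0.5},{"tx":0,"ty":0.63,"tz":1.8,"ax":0.087,"ay":0,"az":0,"hand":-0.5},{"tx":0,"ty":0.63,"tz":1.8,"ax":0.087,"ay":0,"az":0,"hand":-0.5},{"tx":0,"ty":0.63,"tz":1.8,"ax":0.087,"ay":0,"az":0,"hand":-0.5},{"tx":0,"ty":0.63,"tz":1.8,"ax":0.087,"ay":0,"az":0,"hand":-0.5},{"tx":0,"ty":0.63,"tz":1.8,"ax":0.087,"ay":0,"az":0,"hand":-0.5},{"tx":0,"ty":0.63,"tz":1.8,"ax":0.087,"ay":0,"az":0,"hand":-0.5},{"tx":0,"ty":0,"tz":0,"ax":0,"ay":0,"az":0,"hand":-0.5}]';python3 -c "
from h import *
plan(604,-68,13,-80,8)"
```

```text
time_s: 24.8
eef_pos: [615.8, -64.1, 79.0]
ee_rot: [-0.074, -0.703, -0.076, 0.703]
ft_force: [0.0, -1.1, -0.9]
finger_gap: 0.409
t 24.8 pos [615.8 -64.1  79. ] F [ 0.  -1.1 -0.9] gap 0.409 j [-0.19  0.18  1.83  0.    1.14  1.17]
8 x {"tx":0.824,"ty":0.020,"tz":0.155,"ax":0.0047,"ay":-0.0000,"az":0.0002} mm/row 8.4
```

```bash
python3 -m pendant '[{"tx":0.6,"ty":0.1,"tz":0.4,"ax":0.005,"ay":0,"az":0,"hand":-0.5},{"tx":0.82,"ty":0.1,"tz":0.4,"ax":0.005,"ay":0,"az":0,"hand":-0.5},{"tx":0.82,"ty":0,"tz":0.3,"ax":0.005,"ay":0,"az":0,"hand":-0.5},{"tx":0.82,"ty":0,"tz":0.2,"ax":0,"ay":0,"az":0,"hand":-0.5},{"tx":0.82,"ty":0,"tz":0,"ax":0,"ay":0,"az":0,"hand":-0.5},{"tx":0.82,"ty":0,"tz":0,"ax":0,"ay":0,"az":0,"hand":-0.5},{"tx":0.82,"ty":0,"tz":0,"ax":0,"ay":0,"az":0,"hand":-0.5},{"tx":0.6,"ty":0,"tz":0,"ax":0,"ay":0,"az":0,"hand":-0.5},{"tx":0,"ty":0,"tz":0,"ax":0,"ay":0,"az":0,"hand":-0.5}]';python3 -c "
from h import *
plan(604,-68,12.5,-80,1)"
```

```text
time_s: 25.55
eef_pos: [604.3, -66.8, 10.8]
ee_rot: [0.071, 0.704, 0.073, -0.703]
ft_force: [-0.2, -1.0, 2.5]
finger_gap: 0.412
t 25.55 pos [604.3 -66.8  10.8] F [-0.2 -1.   2.5] gap 0.412 j [-0.2   0.24  1.89  0.    1.01  1.17]
1 x {"tx":-0.170,"ty":0.106,"tz":0.057,"ax":0.0294,"ay":-0.0014,"az":0.0020} mm/row 2.1
```

Light contact with the floor (2.5 N). I'll release, rise, and plan for lens C at (447.6,166), tab ~5°.

```bash
python3 -m pendant '[{"tx":-0.1,"ty":0,"tz":0,"ax":0,"ay":0,"az":0,"hand":0.2},{"tx":0,"ty":0,"tz":0,"ax":0,"ay":0,"az":0,"hand":0.2},{"tx":0,"ty":0,"tz":0,"ax":0,"ay":0,"az":0,"hand":0.2},{"tx":0,"ty":0,"tz":0,"ax":0,"ay":0,"az":0,"hand":0.2},{"tx":-1.5,"ty":0,"tz":0,"ax":0,"ay":0,"az":0,"hand":0.2},{"tx":-2.5,"ty":0,"tz":0,"ax":0,"ay":0,"az":0,"hand":0.2},{"tx":-2.5,"ty":0,"tz":0,"ax":0,"ay":0,"az":0,"hand":0.2},{"tx":-2.5,"ty":0,"tz":0,"ax":0,"ay":0,"az":0,"hand":0.3},{"tx":0,"ty":0,"tz":0,"ax":0,"ay":0,"az":0,"hand":0.3}]'; python3 -c "
from h import *
plan(447.6,166.2,90,-85,12)"
```

```text
time_s: 26.3
eef_pos: [603.0, -66.4, 103.8]
ee_rot: [-0.071, -0.702, -0.073, 0.704]
ft_force: [2.1, -0.8, 1.2]
finger_gap: 0.642
t 26.3 pos [603.  -66.4 103.8] F [ 2.1 -0.8  1.2] gap 0.642 j [-0.2   0.12  1.84  0.    1.18  1.17]
12 x {"tx":0.121,"ty":-2.112,"tz":0.990,"ax":0.0097,"ay":0.0002,"az":0.0004} mm/row 23.4
```

```bash
python3 -m pendant '[{"tx":0.12,"ty":-2.1,"tz":1,"ax":0.01,"ay":0,"az":0,"hand":0.3},{"tx":0.12,"ty":-2.1,"tz":1,"ax":0.01,"ay":0,"az":0,"hand":0.3},{"tx":0.12,"ty":-2.1,"tz":1,"ax":0.01,"ay":0,"az":0,"hand":0.3},{"tx":0.12,"ty":-2.1,"tz":1,"ax":0.01,"ay":0,"az":0,"hand":0.3},{"tx":0.12,"ty":-2.1,"tz":1,"ax":0.01,"ay":0,"az":0,"hand":0.3},{"tx":0.12,"ty":-2.1,"tz":1,"ax":0.01,"ay":0,"az":0,"hand":0.3},{"tx":0.12,"ty":-2.1,"tz":1,"ax":0.01,"ay":0,"az":0,"hand":0.3},{"tx":0.12,"ty":-2.1,"tz":1,"ax":0.01,"ay":0,"az":0,"hand":0.3},{"tx":0.12,"ty":-2.1,"tz":1,"ax":0.01,"ay":0,"az":0,"hand":0.3},{"tx":0.12,"ty":-2.1,"tz":1,"ax":0.01,"ay":0,"az":0,"hand":0.3},{"tx":0.12,"ty":-2.1,"tz":1,"ax":0.01,"ay":0,"az":0,"hand":0.3},{"tx":0,"ty":0,"tz":0,"ax":0,"ay":0,"az":0,"hand":0.3}]'; python3 -c "
from h import *
s=snap('wrist','w12.png'); print(lenses(s))
t=snap('top','top7.png');print([l for l in lenses(t) if 900<l[3]<2200])
plan(447.6,166.2,20,-85,7)"
```

```text
time_s: 27.3
eef_pos: [454.5, 151.9, 90.0]
ee_rot: [0.028, 0.708, 0.03, -0.705]
ft_force: [0.5, -0.5, 0.0]
finger_gap: 0.648
[(array([447.9, 165.9]), 22.7, 4, 1656), (array([553. ,  -7.9]), 21.3, -118, 1548)]
[(array([394.4, 435.7]), 20.8, 116, 1286), (array([372.3, 193.6]), 78.2, 99, 911), (array([605.6, 475.8]), 24.3, -20, 1887)]
t 27.4 pos [456.3 150.1  90.5] F [ 0.2 -0.7  0.1] gap 0.647 j [ 0.21 -0.15  2.14  0.    1.15  1.69]
7 x {"tx":1.007,"ty":-0.239,"tz":0.108,"ax":-0.0008,"ay":-0.0010,"az":0.0002} mm/row 10.4
```

```bash
python3 -m pendant '[{"tx":0.7,"ty":-0.4,"tz":0.25,"ax":0,"ay":0,"az":0,"hand":0.3},{"tx":1,"ty":-0.4,"tz":0.25,"ax":0,"ay":0,"az":0,"hand":0.3},{"tx":1,"ty":-0.4,"tz":0.2,"ax":0,"ay":0,"az":0,"hand":0.3},{"tx":1,"ty":-0.3,"tz":0.1,"ax":0,"ay":0,"az":0,"hand":0.3},{"tx":1,"ty":-0.1,"tz":0,"ax":0,"ay":0,"az":0,"hand":0.3},{"tx":1,"ty":0,"tz":0,"ax":0,"ay":0,"az":0,"hand":0.3},{"tx":1,"ty":0,"tz":0,"ax":0,"ay":0,"az":0,"hand":0.3},{"tx":0,"ty":0,"tz":0,"ax":0,"ay":0,"az":0,"hand":0.3}]'; python3 -c "
from h import *
plan(447.9,166,2.5,-86,2)"
```

```text
time_s: 28.07
eef_pos: [447.8, 163.6, 15.1]
ee_rot: [0.027, 0.709, 0.027, -0.705]
ft_force: [-0.7, 0.5, -0.4]
finger_gap: 0.652
t 28.07 pos [447.8 163.6  15.1] F [-0.7  0.5 -0.4] gap 0.652 j [ 0.24 -0.04  2.19 -0.    0.99  1.73]
2 x {"tx":0.629,"ty":-0.117,"tz":-0.013,"ax":0.0037,"ay":-0.0027,"az":0.0001} mm/row 6.4
```

```bash
python3 -m pendant '[{"tx":0.6,"ty":-0.12,"tz":0,"ax":0,"ay":0,"az":0,"hand":0.3},{"tx":0.6,"ty":-0.1,"tz":0,"ax":0,"ay":0,"az":0,"hand":0.3},{"tx":0,"ty":0,"tz":0,"ax":0,"ay":0,"az":0,"hand":0.3},{"tx":0,"ty":0,"tz":0,"ax":0,"ay":0,"az":0,"hand":-0.5},{"tx":0,"ty":0,"tz":0,"ax":0,"ay":0,"az":0,"hand":-0.5},{"tx":0,"ty":0,"tz":0,"ax":0,"ay":0,"az":0,"hand":-0.5},{"tx":0,"ty":0,"tz":0,"ax":0,"ay":0,"az":0,"hand":-0.5},{"tx":0,"ty":0,"tz":0,"ax":0,"ay":0,"az":0,"hand":-0.5}]' 20; python3 -c "
from h import *
plan(447.9,166,2.5,-86,2)"; python3 -m pendant '[{"tx":-1,"ty":0,"tz":0,"ax":0,"ay":0,"az":0,"hand":-0.5},{"tx":-1.5,"ty":0,"tz":0,"ax":0,"ay":0,"az":0,"hand":-0.5},{"tx":-1.5,"ty":0,"tz":0,"ax":0,"ay":0,"az":0,"hand":-0.5},{"tx":-1.5,"ty":0,"tz":0,"ax":0,"ay":0,"az":0,"hand":-0.5},{"tx":-1,"ty":0,"tz":0,"ax":0,"ay":0,"az":0,"hand":-0.5},{"tx":0,"ty":0,"tz":0,"ax":0,"ay":0,"az":0,"hand":-0.5}]';python3 -c "
from h import *
plan(546,-78,75,-80,12)"
```

```text
time_s: 28.73
eef_pos: [448.9, 166.0, 2.3]
ee_rot: [0.027, 0.709, 0.027, -0.704]
ft_force: [0.1, 0.3, -0.1]
finger_gap: 0.409
t 28.73 pos [448.9 166.    2.3] F [ 0.1  0.3 -0.1] gap 0.409 j [ 0.24 -0.02  2.19 -0.    0.96  1.74]
2 x {"tx":-0.012,"ty":-0.004,"tz":0.050,"ax":0.0034,"ay":-0.0034,"az":0.0001} mm/row 0.5
time_s: 29.23
eef_pos: [448.4, 165.9, 73.3]
ee_rot: [0.027, 0.709, 0.027, -0.704]
ft_force: [-0.8, 0.3, 0.1]
finger_gap: 0.413
t 29.23 pos [448.4 165.9  73.3] F [-0.8  0.3  0.1] gap 0.413 j [ 0.24 -0.13  2.16 -0.    1.11  1.74]
12 x {"tx":-0.012,"ty":2.117,"tz":-0.561,"ax":-0.0082,"ay":-0.0006,"az":0.0000} mm/row 21.9
```

```bash
python3 -m pendant '[{"tx":-0.1,"ty":2.1,"tz":-0.7,"ax":-0.008,"ay":0,"az":0,"hand":-0.5},{"tx":-0.1,"ty":2.1,"tz":-0.7,"ax":-0.008,"ay":0,"az":0,"hand":-0.5},{"tx":0,"ty":2.1,"tz":-0.7,"ax":-0.008,"ay":0,"az":0,"hand":-0.5},{"tx":0,"ty":2.1,"tz":-0.6,"ax":-0.008,"ay":0,"az":0,"hand":-0.5},{"tx":0,"ty":2.1,"tz":-0.6,"ax":-0.008,"ay":0,"az":0,"hand":-0.5},{"tx":0,"ty":2.1,"tz":-0.6,"ax":-0.008,"ay":0,"az":0,"hand":-0.5},{"tx":0,"ty":2.1,"tz":-0.6,"ax":-0.008,"ay":0,"az":0,"hand":-0.5},{"tx":0,"ty":2.1,"tz":-0.6,"ax":-0.008,"ay":0,"az":0,"hand":-0.5},{"tx":0,"ty":2.1,"tz":-0.5,"ax":-0.008,"ay":0,"az":0,"hand":-0.5},{"tx":0,"ty":2.1,"tz":-0.5,"ax":-0.008,"ay":0,"az":0,"hand":-0.5},{"tx":0,"ty":1.5,"tz":-0.4,"ax":-0.008,"ay":0,"az":0,"hand":-0.5},{"tx":0,"ty":0,"tz":0,"ax":0,"ay":0,"az":0,"hand":-0.5}]';python3 -c "
from h import *
plan(546,-77,12.5,-80,8)"
```

```text
time_s: 30.23
eef_pos: [542.2, -58.9, 74.9]
ee_rot: [0.061, 0.708, 0.062, -0.701]
ft_force: [-0.7, 0.8, -1.2]
finger_gap: 0.412
t 30.23 pos [542.2 -58.9  74.9] F [-0.7  0.8 -1.2] gap 0.412 j [-0.21  0.02  2.01  0.    1.11  1.19]
8 x {"tx":0.780,"ty":0.231,"tz":-0.004,"ax":-0.0002,"ay":-0.0011,"az":0.0001} mm/row 8.1
```

```bash
python3 -m pendant '[{"tx":0.5,"ty":0.6,"tz":-0.05,"ax":0,"ay":0,"az":0,"hand":-0.5},{"tx":0.8,"ty":0.6,"tz":-0.05,"ax":0,"ay":0,"az":0,"hand":-0.5},{"tx":0.82,"ty":0.5,"tz":0,"ax":0,"ay":0,"az":0,"hand":-0.5},{"tx":0.82,"ty":0.2,"tz":0,"ax":0,"ay":0,"az":0,"hand":-0.5},{"tx":0.82,"ty":0,"tz":0,"ax":0,"ay":0,"az":0,"hand":-0.5},{"tx":0.82,"ty":0,"tz":0,"ax":0,"ay":0,"az":0,"hand":-0.5},{"tx":0.82,"ty":0,"tz":0,"ax":0,"ay":0,"az":0,"hand":-0.5},{"tx":0.4,"ty":0,"tz":0,"ax":0,"ay":0,"az":0,"hand":-0.5},{"tx":0,"ty":0,"tz":0,"ax":0,"ay":0,"az":0,"hand":-0.5}]';python3 -c "
from h import *
plan(546,-77,12,-80,1)"
```

```text
time_s: 30.98
eef_pos: [545.3, -76.5, 10.3]
ee_rot: [0.061, 0.706, 0.063, -0.703]
ft_force: [-1.8, -2.4, 5.7]
finger_gap: 0.409
t 30.98 pos [545.3 -76.5  10.3] F [-1.8 -2.4  5.7] gap 0.409 j [-0.24  0.12  2.02  0.01  0.99  1.15]
1 x {"tx":-0.173,"ty":0.065,"tz":-0.064,"ax":0.0006,"ay":-0.0049,"az":0.0025} mm/row 2.0
```

```bash
python3 -m pendant '[{"tx":-0.1,"ty":0,"tz":0,"ax":0,"ay":0,"az":0,"hand":0.2},{"tx":0,"ty":0,"tz":0,"ax":0,"ay":0,"az":0,"hand":0.2},{"tx":0,"ty":0,"tz":0,"ax":0,"ay":0,"az":0,"hand":0.2},{"tx":0,"ty":0,"tz":0,"ax":0,"ay":0,"az":0,"hand":0.2},{"tx":-1.5,"ty":0,"tz":0,"ax":0,"ay":0,"az":0,"hand":0.2},{"tx":-2.5,"ty":0,"tz":0,"ax":0,"ay":0,"az":0,"hand":0.2},{"tx":-3,"ty":0,"tz":0,"ax":0,"ay":0,"az":0,"hand":0.2},{"tx":-3.5,"ty":0,"tz":0,"ax":0,"ay":0,"az":0,"hand":0.3},{"tx":-3.5,"ty":0,"tz":-2,"ax":0,"ay":0,"az":0,"hand":0.3},{"tx":-3.5,"ty":1,"tz":-3,"ax":0,"ay":0,"az":0,"hand":0.3},{"tx":-3.5,"ty":1,"tz":-3,"ax":0,"ay":0,"az":0,"hand":0.3},{"tx":-3.5,"ty":1,"tz":-3,"ax":0,"ay":0,"az":0,"hand":0.3}]'; python3 -m pendant '[{"tx":-1,"ty":1,"tz":-3,"ax":0,"ay":0,"az":0,"hand":0},{"tx":0,"ty":0,"tz":-3,"ax":0,"ay":0,"az":0,"hand":-0.5},{"tx":0,"ty":0,"tz":0,"ax":0,"ay":0,"az":0,"hand":-0.5},{"tx":0,"ty":0,"tz":0,"ax":0,"ay":0,"az":0,"hand":-0.5}]'; python3 -c "
from h import *
st();s=snap('wrist','w20.png');t=snap('top','top20.png')
print(proj(s,[*Hg,62]),proj(s,[*(Hg-30*sy),123]))
cv2.imwrite('pics/w20b.png',cv2.resize(s['color'][:,:,::-1],(800,600),interpolation=2))"
```

```text
time_s: 31.98
eef_pos: [640.0, -82.1, 237.3]
ee_rot: [-0.058, -0.697, -0.067, 0.712]
ft_force: [1.3, -0.3, 1.0]
finger_gap: 0.646
time_s: 32.32
eef_pos: [711.5, -82.9, 256.9]
ee_rot: [-0.06, -0.703, -0.065, 0.706]
ft_force: [-0.0, 0.7, -0.1]
finger_gap: 0.427
t 32.32 pos [711.5 -82.9 256.9] F [-0.   0.7 -0.1] gap 0.427 j [-0.19  0.25  1.44  0.01  1.46  1.2 ]
[359.3950473  251.20916681] [406.87187393 279.88760234]
```

View pics/w20b.png

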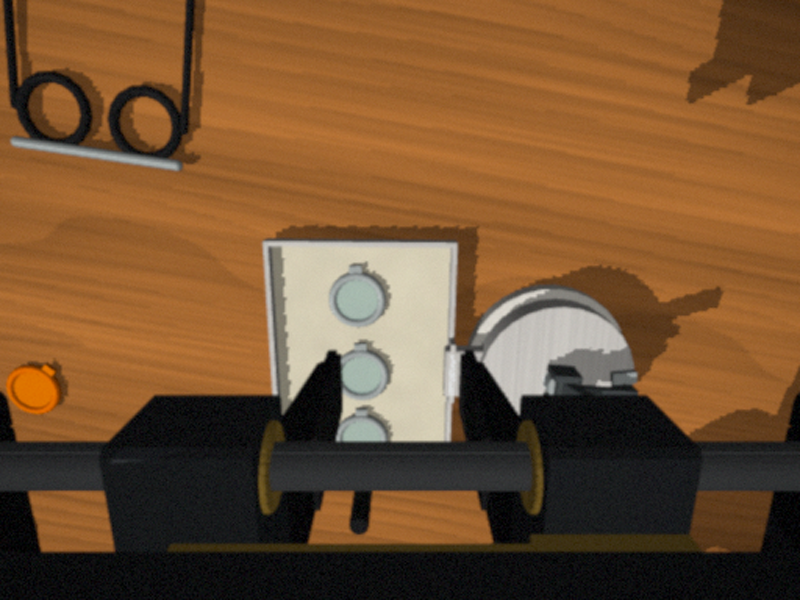

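All three lenses lie flat and apart on the tray floor at (358,298), (362,372), (362,432). Now a close look at the pawl's seating, plus a check for any other lens.

```bash
python3 -m pendant '[{"tx":0,"ty":2,"tz":2.5,"ax":0,"ay":0,"az":0,"hand":-0.5},{"tx":0,"ty":2,"tz":2.5,"ax":0,"ay":0,"az":0,"hand":-0.5},{"tx":0,"ty":2,"tz":2.5,"ax":0,"ay":0,"az":0,"hand":-0.5},{"tx":0,"ty":2,"tz":2.5,"ax":0,"ay":0,"az":0,"hand":-0.5},{"tx":0,"ty":1.5,"tz":2.5,"ax":0,"ay":0,"az":0,"hand":-0.5},{"tx":0,"ty":0,"tz":2.5,"ax":0,"ay":0,"az":0,"hand":-0.5},{"tx":0,"ty":0,"tz":0,"ax":0,"ay":0,"az":0,"hand":-0.5},{"tx":0,"ty":0,"tz":0,"ax":0,"ay":0,"az":0,"hand":-0.5}]'; python3 -c "
from h import *
st();s=snap('wrist','w21.png');t=snap('top','top21.png')
a=proj(s,[*Hg,70]).astype(int);print(a, lenses(t,lo=1000))
y,x=max(a[1]-50,0),a[0]-60
print('crop x,y',x,y)
c=s['color'][y:y+120,x:x+160,::-1];cv2.imwrite('pics/w21c.png',cv2.resize(c,(800,600),interpolation=2))"
```

```text
time_s: 33.08
eef_pos: [562.0, -203.5, 248.1]
ee_rot: [-0.058, -0.698, -0.068, 0.711]
ft_force: [-0.2, -0.7, 0.0]
finger_gap: 0.251
t 33.08 pos [ 562.  -203.5  248.1] F [-0.2 -0.7  0. ] gap 0.251 j [-0.44  0.    1.72  0.    1.44  0.95]
[285  99] [(array([-67.6,  85.9]), 21.9, 72, 1600), (array([ 107.9, -145.1]), 28.2, -118, 2243), (array([394.4, 435.1]), 20.8, 107, 1261), (array([605.6, 475.8]), 24.3, -20, 1887), (array([ 545.7, -348.6]), 84.0, -119, 1661), (array([ 575.7, -261.2]), 40.7, 2, 2087)]
crop x,y 225 49
```

View pics/w21c.png

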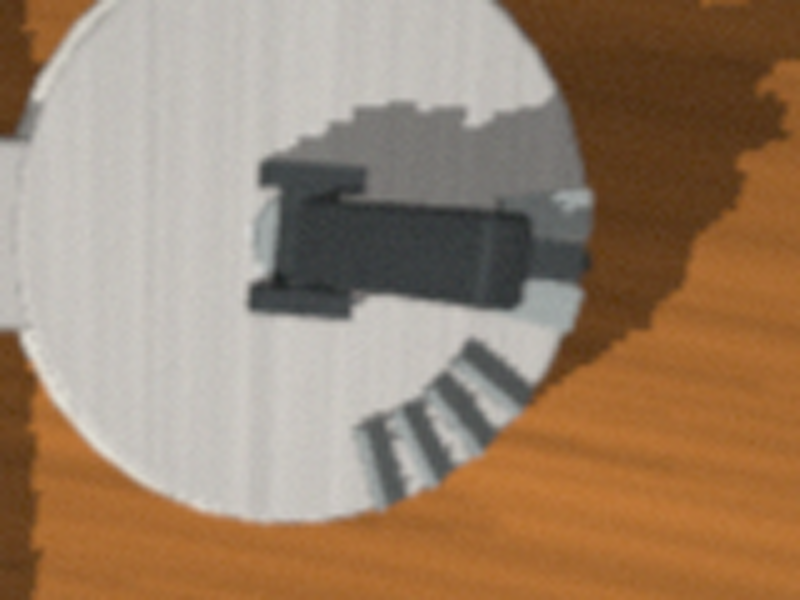

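The nose sits between the two pale notch blocks at (560,210) and (545,305). Checking the lever angle numerically.

```bash
python3 -c "
from h import *
s=snap('wrist')
# hub centre from the visible edge: left 20, right 590 at row 250 ; bottom 520
print('hub', ray(s,225+305/5,49+235/5,52), ray(s,225+20/5,49+250/5,52)-ray(s,225+590/5,49+250/5,52))
for H in (Hg, ray(s,225+305/5,49+235/5,52)[:2]):
  for a in (0,.08,.16):
    th=np.radians(26)-a; print(a,((proj(s,[*(H-68*np.sin(th)*sy),62+68*np.cos(th)])-[225,49])*5).round(), ((proj(s,[*H,62])-[225,49])*5).round())
"
```

```text
hub [ 641.13414178 -216.70636472   52.        ] [-21.00417311 115.22325835   0.        ]
0 [507. 278.] [303. 257.]
0.08 [479. 277.] [303. 257.]
0.16 [450. 276.] [303. 257.]
0 [514. 253.] [308. 236.]
0.08 [486. 252.] [308. 236.]
0.16 [457. 250.] [308. 236.]
```

Pawl reads about 0: the tip is at column ~505, against 507–514 predicted for seated and ~480 for on a tooth. Nothing is being touched, so I'll hand it in.

```bash
python3 -c "
from h import *
print(arm.finish_job())"
```

```text
the job is handed in; nothing more can be done
None
```

The job is done and handed in at about 33 s of robot time. I flipped the pawl over, swung the arm out to its stop and flipped the pawl back down. Then I laid the three clear lenses in the tray; I found no fourth lens on the bench.

**Last checks**
- **Arm:** the last push on the handle met a hard stop at about 40 N. The top view put the arm direction at about 100°. That is about 4° off my first estimate of 104°, which came from a rough reading of the stand's angle, and I corrected that reading before flipping the pawl back.
- **Pawl:** the wrist picture shows the nose between the two pale notch blocks. The lever tip matches an angle of about 0; on a tooth it would read 0.08 or more. I did not push on the arm to test the lock.
- **Lenses:** all three show flat, apart and clear of the rim in the wrist picture. The one nearest the handle was partly hidden behind the gripper in that view.
- **Knocked lens:** one lens was moved about 3 cm aside during the run. I found it again and picked it from its new place.
- **Other things:** the spray bottle measured in the same place before and after. The trial frame looked undisturbed in the last wrist view. I did not re-measure the penlight or the orange lenses, but the arm did not go near the penlight and I saw no contact with anything.

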